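# Clear the serving board after lunch

### The job

Clear up the lunch table: stand each condiment pot upright on the coaster of its own colour, then take the hand sweeper and sweep every leftover vegetable piece off the serving board into its catch tray, without touching the food with the gripper or arm; when all pieces are in, hang the sweeper by its handle bar across both prongs of the hanger. Also close the tea carafe with its stopper, upright and fully home, tip neither pots nor carafe, and leave the two bowls where they are.

Things in the scene. Friction and masses are not known exactly. Their poses are not given: they have to be found in the camera images.
- board: fixed serving board with catch tray. Origin at table level under the middle of the dark deck. Deck top at z 60 mm, x -130 to +130, y -120 to +120 mm; rims 12 mm above it along both y sides and the +x end. At its -x end (robot side) the deck has an open edge over the catch tray: inside x -240 to -130, y -122 to +122 mm, floor z 6, outer walls to z 84 mm
- sweeper: hand sweeper standing upright on its head; origin at the centre of its underside, y along its width. Black rubber head 28 (x) x 140 (y) x 40 mm high; two steel posts 12 mm thick at y +-62 mm; across them a wooden handle bar 16 (x) x 136 (y) mm, z 84 to 108 mm. Opening under the bar 112 mm wide, z 43 to 84 mm. About 0.25 kg, same front and back
- sweeper_bar (a point): centre of the sweeper's handle bar (96 mm above its underside)
- hanger: fixed hanger: wooden base 140 x 150 x 12 mm carrying two parallel steel prongs of 8 mm rod, 80 mm apart (y -40 and +40 mm). Origin at table level under its middle; axes as below
- hanger_rest (a point): point midway between the prongs, level with their upper side, 160 mm above the table. Prongs run along x from uprights at x +45 mm to upturned tips at x -46 mm (tips and upright tops end 16 mm above this point). The hanging sweeper's bar lies along y across both prongs
- carafe: amber glass tea carafe, loose, upright, 165 mm high, 96 mm across the body, neck 43 mm outside and 35 mm inside; origin at the centre of its underside, about 0.8 kg
- carafe_mouth (a point): centre of the carafe's mouth, level with the rim
- stopper: stopper standing on its narrow end; origin at the centre of the narrow end, z up to its head. Cork cone 22 mm across at the bottom, 31 mm at z 32 mm; on it a dark wooden head 46 mm across from z 32 to 56 mm
- stopper_shoulder (a point): centre of the underside of the stopper's head, which lies on the carafe's rim when fully home
- carrot: piece of carrot, a block 56 (x) x 32 (y) x 28 (z) mm with rounded edges, orange all over; origin at its centre; may be absent
- daikon: piece of daikon, a block 56 (x) x 32 (y) x 28 (z) mm with rounded edges, white with green skin; origin at its centre; may be absent
- cucumber: piece of cucumber, a block 56 (x) x 32 (y) x 28 (z) mm with rounded edges, light green with dark green skin; origin at its centre; may be absent
- pumpkin: piece of pumpkin, a block 56 (x) x 32 (y) x 28 (z) mm with rounded edges, yellow with dark green skin; origin at its centre; may be absent
- radish: piece of radish, a block 56 (x) x 32 (y) x 28 (z) mm with rounded edges, pink with pale skin; origin at its centre; may be absent
- aubergine: piece of aubergine, a block 56 (x) x 32 (y) x 28 (z) mm with rounded edges, cream with dark purple skin; origin at its centre; may be absent
- rice_bowl: not to be moved: blue bowl, 110 mm across, 65 mm high; origin at the centre of its underside
- soup_bowl: not to be moved: black bowl, 100 mm across, 60 mm high; origin at the centre of its underside
- red_pot: lidded condiment pot standing on the deck, round: red body 48 mm across and 56 mm high, light wooden lid 38 mm across on it up to z 72 mm; origin at the centre of its underside, about 0.18 kg
- red_coaster: fixed round red coaster on the table, 90 mm across, 6 mm thick; origin at the centre of its underside
- blue_pot: lidded condiment pot standing on the deck, round: blue body 48 mm across and 56 mm high, light wooden lid 38 mm across on it up to z 72 mm; origin at the centre of its underside, about 0.18 kg
- blue_coaster: fixed round blue coaster on the table, 90 mm across, 6 mm thick; origin at the centre of its underside

How it is judged (in metres and radians):
On the way, in this order (a step that is already met when the one before it is completed fails the run):
1. both pots stand on the coasters of their own colour (horizontal distance between red_pot and red_coaster below 0.022 m and z of red_pot in the frame of red_coaster below 0.012 m and angle between each of red_pot, blue_pot's own z axis and vertical below 0.1 rad and linear speed of each of red_pot, blue_pot below 0.03 m/s and horizontal distance between blue_pot and blue_coaster below 0.022 m and z of blue_pot in the frame of blue_coaster below 0.012 m), for 0.2 s.
2. every vegetable piece lies in the catch tray (x of carrot in the frame of board between -0.242 and -0.136 m and y of carrot in the frame of board between -0.124 and 0.124 m and z of carrot in the frame of board between 0 and 0.062 m and x of daikon in the frame of board between -0.242 and -0.136 m and y of daikon in the frame of board between -0.124 and 0.124 m and z of daikon in the frame of board between 0 and 0.062 m and x of cucumber in the frame of board between -0.242 and -0.136 m and y of cucumber in the frame of board between -0.124 and 0.124 m and z of cucumber in the frame of board between 0 and 0.062 m and x of pumpkin in the frame of board between -0.242 and -0.136 m and y of pumpkin in the frame of board between -0.124 and 0.124 m and z of pumpkin in the frame of board between 0 and 0.062 m and x of radish in the frame of board between -0.242 and -0.136 m and y of radish in the frame of board between -0.124 and 0.124 m and z of radish in the frame of board between 0 and 0.062 m and x of aubergine in the frame of board between -0.242 and -0.136 m and y of aubergine in the frame of board between -0.124 and 0.124 m and z of aubergine in the frame of board between 0 and 0.062 m), for 0.2 s.
3. the sweeper hangs released on the hanger's two prongs (x of sweeper_bar in the frame of hanger_rest between -0.036 and 0.04 m and y of sweeper_bar in the frame of hanger_rest between -0.022 and 0.022 m and z of sweeper_bar in the frame of hanger_rest between 0.004 and 0.02 m and angle between sweeper's own z axis and vertical below 0.25 rad and contact force between sweeper and hanger above 0.5 N and contact force between sweeper and the fingers below 0.1 N and linear speed of sweeper below 0.03 m/s), for 0.2 s.
At the end, for the whole second after the job is handed in: Pots upright, wholly on their coasters (22 mm off centre at most); pieces in the tray, centres under 62 mm high; sweeper released and still on both prongs (22 mm sideways, 0.25 rad); stopper's shoulder within 6 mm of the mouth, upright within 0.15 rad (carafe 0.06) (all of step 1 and all of step 2 and all of step 3 and distance between stopper_shoulder and carafe_mouth below 0.006 m and angle between stopper's own z axis and vertical below 0.15 rad and angle between carafe's own z axis and vertical below 0.06 rad and linear speed of stopper below 0.03 m/s); the robot touches nothing.
It fails at once if the gripper or arm touches a vegetable piece (contact force between any of the fingers, the arm and carrot above 1 N or contact force between any of the fingers, the arm and daikon above 1 N or contact force between any of the fingers, the arm and cucumber above 1 N or contact force between any of the fingers, the arm and pumpkin above 1 N or contact force between any of the fingers, the arm and radish above 1 N or contact force between any of the fingers, the arm and aubergine above 1 N).
It fails at once if a bowl is pushed more than 30 mm (distance of any of rice_bowl, soup_bowl from where it was at the start of the episode above 0.03 m).
It fails at once if a condiment pot is tipped by more than 0.5 rad (angle between any of red_pot, blue_pot's own z axis and vertical above 0.5 rad).
It fails at once if the carafe is tipped by more than 0.4 rad (angle between carafe's own z axis and vertical above 0.4 rad).
Of carrot, daikon, cucumber, pumpkin, radish, aubergine only 4 to 6 are there at a start; the rules pass over those that are not, and their reading is None.
At some moment in a run one of carrot, daikon, cucumber, pumpkin, radish, aubergine may be knocked a few centimetres aside while the robot is not near it.
It also fails if it takes over 179 s, if anything falls off the work surface, if the arm or the gripper's body presses on something with over 40 N, if the wrist force passes 120 N, or if a joint passes its speed limit or range.

### The arm

A 6-joint arm with a two-finger parallel gripper is mounted at the origin on the work surface. World frame = base frame: x ahead of the robot, y to its left, z up, the work surface at z = 0. Lengths are in m, angles in degrees, forces in N, time in s.
With the tool pointing down it reaches from about 0.25 to 0.725 m from the base axis. Payload 9.7 kg.
Tool frame: the origin (TCP) lies between the finger pads; the fingertips stand 19 mm ahead of it and the grasp point (between the pads) is the TCP; z points along the fingers, y is the line along which they close (so a half turn about z gives the same grasp; the last joint's range is limited). The gripper opens to 85 mm and grips with 20 to 120 N. Pads are 22 mm wide; open, the fingers measure 114 mm over their backs; the gripper's body (76 mm by 85 mm) begins 54 mm behind the grasp point. The pads swing forward as they close: fully open they stand 13 mm farther back than shut.
Start: joints at [65.317, 4.979, 10.078, 95.1, 0, 90], TCP at [0.23, 0.5, 0.214] pointing down, gripper open.
Joint ranges: [-179.16, 179.16], [-48.56, 103.87], [-65.8, 70.77], [-126.05, 130.52], [-82.76, 87.17], [-180, 180]. Speed limits (degrees/s): [127.2, 127.2, 147.25, 180, 180, 180].

### API

Orientations are given as [roll, pitch, yaw] about the fixed x, y, z axes, in that order (R = Rz(yaw) Ry(pitch) Rx(roll)).
In Python, from workcell import bot gives the robot as it stands. The module is installed in compiled form; this text tells all that it offers.
- The arm moves only by the shell command python3 -m crank 'ROWS' [OPENING] [FORCE]. ROWS is JSON, a list that holds one entry, the list of rows, each a list of 6 numbers: the shift along the world's x, y, z as a fraction of full scale, then the turn, a rotation vector about the world's x, y, z as a fraction of full scale. In form: [[[x, y, z, wx, wy, wz], ...]]. A call has 1 to 20 rows; each row shifts and turns the commanded pose from where the row before left it; what a row does not reach is not made up. Full scale, the value 1, is 20 mm for a shift and 0.12 rad for a turn. A row lasts 1/12 s, in which the tool goes at most 41.7 mm and 7.16 degrees, less where a joint would pass 70% of its speed; a pose out of reach is approached as far as the arm can. A call with a number of a shift or a turn outside -1 to 1 is refused whole. A call with a gripper value outside its range is refused whole. OPENING is the opening, from 0 (shut) to 1 (fully open), set as the call begins (- or left out, the last holds). The fingers move at their own pace and stop on an object; FORCE is the grip in N (left out, the last holds). Time passes only in rows, so rows that do not move let the fingers close. It gives the time, the measured TCP pose, the force, the opening and the grip force at its end, in the units of the state.
- bot.get_obs(): the state, without advancing time (a new reading comes with each control period).
- bot.camera(name): name is "side" or "top" or "wrist"; returns the picture (400x640x3 uint8, red, green, blue); there is no depth.
- bot.camera_model(name): a dict with "vertical_fov" (degrees; the focal length in pixels is half the picture's height over the tangent of half this angle, whatever the lens; pixels are square), "cx", "cy" (the principal point, pixels), "R" (3x3) and "t" (3): a world point X has camera coordinates R X + t. Camera axes: x right, y down, z forward; pixel columns grow to the right and rows downward; lengths in m; the calibration is good to about 2 mm. A picture is of the moment at which its call begins: read the wrist's pose just before it. camera_model takes no time and is no camera call; for the wrist camera it gives the pose at the moment of the call.
- bot.job_done(): hands the job in; it is judged then, once.
The state is a dict: "time": time; "q": joint angles; "qd": joint speeds; "joint_efforts": joint torques, N m; "ee_pos": TCP position; "tcp_rot": TCP orientation; "wrist_force": force on the tool from outside, world axes, zero at the start; "torque": the same for the moment, N m; "opening": finger opening in m; "grasp_force": force on a finger pad.
Only numpy, scipy, OpenCV 4.12 (cv2) and the standard library are available. Lean on these libraries where they do the work, as an engineer would, in place of code of your own. Each camera call takes 0.05 s, during which the arm holds its last target. There are 200 camera calls.

## Working session

There is one attempt and no reset: what is moved stays moved. The work goes in short steps, Python scripts to look and compute and a shell command to move; the robot and the scene stay as the last step left them, time stands still between calls to the robot, and variables do not carry over. Pictures are saved under pics/ and viewed, at most 14 in all, crops included, and the job is handed in when it is done.

```bash
mkdir -p pics
cat > h.py <<'E'
import numpy as np, cv2
from workcell import bot
def cam(n):
    m=bot.camera_model(n); return m
def ray(m,u,v):
    f=200/np.tan(np.radians(m['vertical_fov']/2)); R=np.array(m['R']);t=np.array(m['t'])
    d=R.T@np.array([(u-m['cx'])/f,(v-m['cy'])/f,1]); return -R.T@t,d
def onz(m,u,v,z):
    c,d=ray(m,u,v); return c+d*(z-c[2])/d[2]
def proj(m,X):
    f=200/np.tan(np.radians(m['vertical_fov']/2)); p=np.array(m['R'])@np.array(X)+np.array(m['t'])
    return m['cx']+f*p[0]/p[2], m['cy']+f*p[1]/p[2]
E
python3 - <<'E'
from h import *
for n in ['top','side']:
    im=bot.camera(n); cv2.imwrite(f'pics/{n}0.png',im[:,:,::-1]); m=cam(n)
    print(n,m, -np.array(m['R']).T@np.array(m['t']))
print(bot.get_obs())
E
```

```text
top {'vertical_fov': 42.697403639442676, 'cx': 311.67314127257276, 'cy': 197.1353318786043, 'R': array([[-0.04483836, -0.99899236,  0.00194384],
       [-0.97826726,  0.04351367, -0.20273068],
       [ 0.20244182, -0.0109917 , -0.9792326 ]]), 't': array([0.02313045, 0.61423515, 1.42844481])} [0.3127463  0.01208056 1.52325908]
side {'vertical_fov': 48.208156864801786, 'cx': 324.6928567150692, 'cy': 205.02580959593544, 'R': array([[-0.99115157, -0.13266073, -0.00443818],
       [-0.08164431,  0.63567244, -0.76762931],
       [ 0.10465549, -0.76047464, -0.64087873]]), 't': array([0.59599847, 0.14111916, 1.23394466])} [0.47310732 0.92774365 0.90178124]
{'time': 0.1, 'q': array([6.53170689e+01, 5.01018491e+00, 1.00393327e+01, 9.50991133e+01,
       1.57712361e-03, 9.00013348e+01]), 'qd': array([-0.06017849, -0.00349555,  0.11239256,  0.05515096, -0.05159709,
        0.06292612]), 'joint_efforts': array([-2.04432763e-03, -5.21560407e+01,  4.65653694e+01,  1.59733160e-02,
       -1.10880674e-05, -1.25182237e-05]), 'ee_pos': array([0.22957897, 0.49955236, 0.21303555]), 'tcp_rot': array([-1.79930034e+02, -1.57549244e-03,  1.55315732e+02]), 'wrist_force': array([ 0.6506928 ,  0.08285245, -0.60927136]), 'torque': array([-0.01896886, -0.01686718, -0.02341451]), 'grasp_force': 0.0, 'opening': 0.08548462533307258}
```

View pics/top0.png

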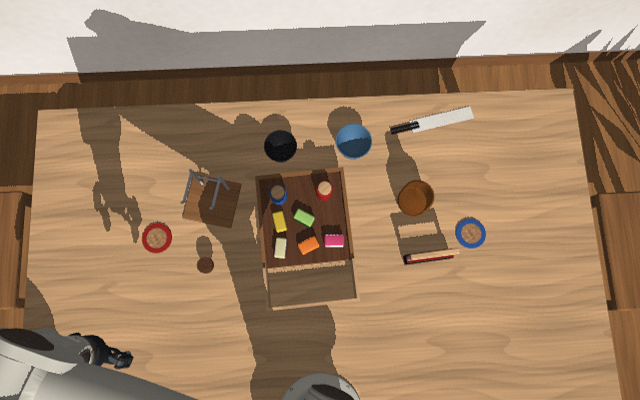

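View pics/side0.png

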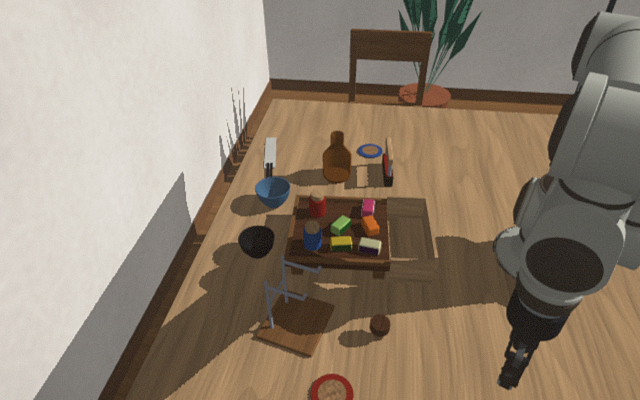

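Top view: red coaster (157,237), blue coaster (470,233), red pot (324,188), blue pot (279,195), board in the middle with 6 pieces (aubergine at 280,247?), sweeper (430,258), carafe (416,197), stopper (205,265), hanger (212,200). I'll zoom in for exact pixels.

Run:
```python
import cv2
im=cv2.imread('pics/top0.png')[130:320,240:490]
cv2.imwrite('pics/topz.png',cv2.resize(im,None,fx=3,fy=3,interpolation=cv2.INTER_CUBIC))
im=cv2.imread('pics/top0.png')[150:290,130:260]
cv2.imwrite('pics/topz2.png',cv2.resize(im,None,fx=4,fy=4,interpolation=cv2.INTER_CUBIC))
```

```text
(no output)
```

View pics/topz.png

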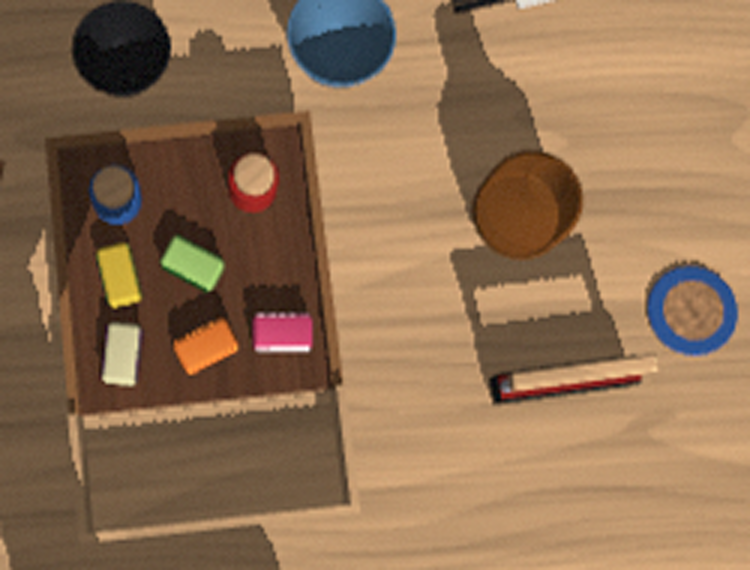

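View pics/topz2.png

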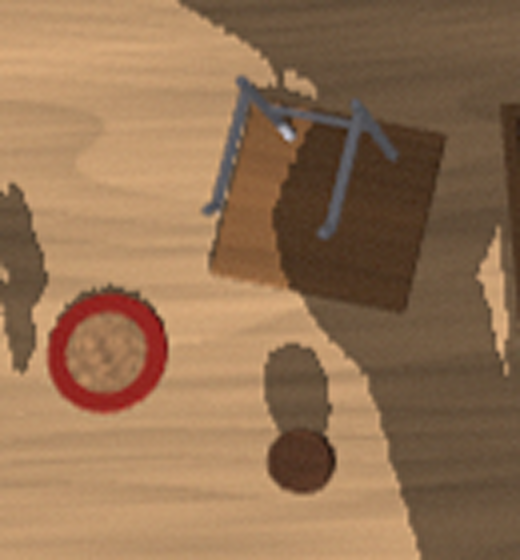

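Zoomed: lids red (254,175), blue (114,187); board outer corners (47,138),(309,112),(355,505),(97,538); sweeper bar ends ~(512,382)-(656,365); blue coaster (692,309). Second crop: red coaster (107,352), stopper head (302,460), prong tips (210,210),(325,234), uprights (243,82),(359,106).

Run:
```python
from h import *
m=cam('top')
def a(n,X,Y,z):print(n,np.round(onz(m,240+X/3-.3,130+Y/3-.3,z)[:2],4))
def b(n,X,Y,z):print(n,np.round(onz(m,130+X/4-.4,150+Y/4-.4,z)[:2],4))
a('redlid',254,175,.132);a('bluelid',114,187,.132);a('blueco',692,309,.006)
for X,Y,z in [(47,138,.072),(309,112,.072),(355,505,.084),(97,538,.084),(81,416,.06),(322,390,.06)]:a('corner',X,Y,z)
for n,X,Y in [('yel',119,275),('grn',193,263),('daik',122,353),('or',206,346),('pink',284,330)]:a(n,X,Y,.088)
for X,Y in [(512,382),(656,365),(656,373),(512,391)]:a('bar',X,Y,.108)
for X,Y in [(497,403),(640,383)]:a('headbot',X,Y,.0)
b('redco',107,352,.006);b('stopper',302,460,.056)
for X,Y in [(210,210),(325,234),(243,82),(359,106)]:b('prong',X,Y,.176)
for X,Y in [(210,272),(404,312),(444,135)]:b('base',X,Y,.012)
a('carafe body',528,205,.06)
# side: carafe mouth
s=cam('side')
for z in (.165,):print('mouth side',onz(s,337,133,z))
print('stopper side',onz(s,380,320,.056))
print('rice',onz(m,353,141,.065),'soup',onz(m,280,145,.06))
```

```text
redlid [ 0.6247 -0.04  ]
bluelid [0.619  0.0902]
blueco [ 0.497  -0.4736]
corner [0.684  0.1572]
corner [ 0.6988 -0.0991]
corner [ 0.3205 -0.1192]
corner [0.3015 0.1188]
corner [0.4147 0.1324]
corner [ 0.429  -0.0968]
yel [0.5434 0.0907]
grn [0.5518 0.0203]
daik [0.4695 0.0902]
or [0.4726 0.0114]
pink [ 0.4843 -0.0624]
bar [ 0.4247 -0.2682]
bar [ 0.4343 -0.4022]
bar [ 0.427  -0.4014]
bar [ 0.4164 -0.2675]
headbot [ 0.4132 -0.2731]
headbot [ 0.4265 -0.4162]
redco [0.5241 0.4626]
stopper [0.4335 0.3078]
prong [0.5931 0.3447]
prong [0.5733 0.2678]
prong [0.6809 0.3229]
prong [0.6606 0.2444]
base [0.58   0.3849]
base [0.5433 0.2405]
base [0.6774 0.2085]
carafe body [ 0.5991 -0.3077]
mouth side [ 0.60203258 -0.30642606  0.165     ]
stopper side [0.43381311 0.30929282 0.056     ]
rice [ 0.77932102 -0.13491324  0.065     ] soup [0.77810278 0.08291873 0.06      ]
```

```bash
python3 -m crank '[[[0.5,-0.5,0,0,0,0],[0.95,-1,0,0,0,0],[0.95,-1,0,0,0,0],[0.95,-1,0,0,0,0],[0.95,-1,0,0,0,0],[0.95,-1,0,0,0,0],[0.95,-1,0,0,0,0],[0.95,-1,0,0,0,0],[0.95,-1,0,0,0,0],[0.95,-1,0,0,0,0],[0.95,-1,0,0,0,0],[0.95,-1,0,0,0,0],[0.95,-1,0,0,0,0],[0.95,-1,0,0,0,0],[0.95,-1,0,0,0,0],[0.95,-1,0,0,0,0],[0.95,-1,0,0,0,0],[0.9,-0.9,0,0,0,0],[0.5,-0.5,0,0,0,0],[0,0,0,0,0,0]]]' 1 60
python3 - <<'E'
from h import *
o=bot.get_obs();print(o['q'],o['ee_pos'],o['tcp_rot'])
im=bot.camera('wrist'); cv2.imwrite('pics/w1.png',im[:,:,::-1]); m=cam('wrist'); print(m)
for n,p in dict(red=(.6247,-.04,.132),blue=(.619,.0902,.132)).items(): print(n,proj(m,p))
E
```

```text
time: 1.77
ee_pos: [0.5729, 0.1393, 0.2128]
tcp_rot: [-179.9, -0.0, 155.2]
wrist_force: [0.2, 0.3, 0.9]
opening: 0.0854
grasp_force: 0.0
[ 1.36803925e+01  1.06075620e+01  1.62371675e+01  9.56889904e+01
 -2.52018814e-02  3.85262083e+01] [0.57292957 0.13932049 0.21283988] [-1.79943295e+02 -3.07606203e-02  1.55154182e+02]
{'vertical_fov': 63.09470466024128, 'cx': 319.2509320996913, 'cy': 199.73276663892858, 'R': array([[ 4.19349164e-01,  9.07824933e-01, -4.12818428e-04],
       [ 8.72196775e-01, -4.02765317e-01,  2.77584013e-01],
       [ 2.51831419e-01, -1.16764683e-01, -9.60701278e-01]]), 't': array([-0.36739137, -0.47692315,  0.25035594])}
red (np.float64(157.48055558159044), np.float64(337.4282991156309))
blue (np.float64(287.77265881276435), np.float64(276.39435353496725))
```

View pics/w1.png

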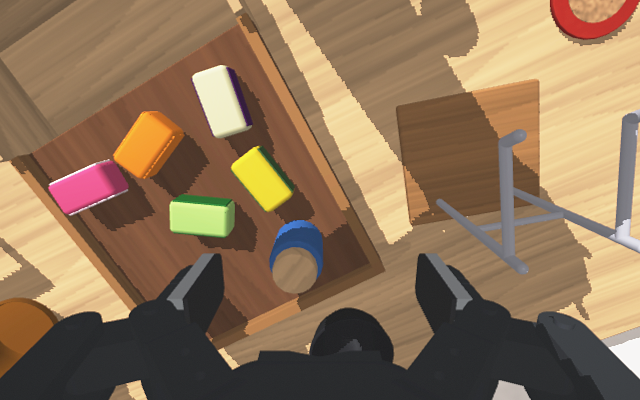

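Blue pot lid at (295,270); carrot(148,144), daikon/aubergine at (221,101) with purple skin (aubergine), pumpkin (262,179), cucumber (202,216), radish (88,187).

Run:
```python
from h import *
m=cam('wrist')
print(onz(m,295,270,.132))
for n,p in dict(aub=(221,101),or_=(148,144),yel=(262,179),cuc=(202,216),rad=(88,187)).items(): print(n,onz(m,*p,.085))
# prong tips (y- prong tip top) , upright tops
for p in [(514,136)]: print('tip',onz(m,*p,.176))
for p in [(405,107),(539,80),(410,222)]: print('base',onz(m,*p,.012))
```

```text
[0.61623225 0.09818343 0.132     ]
aub [0.4687058  0.09671799 0.085     ]
or_ [0.47335027 0.02077114 0.085     ]
yel [0.54305689 0.09693913 0.085     ]
cuc [0.55089525 0.02975042 0.085     ]
rad [ 0.48330444 -0.05018339  0.085     ]
tip [0.57130742 0.26848954 0.176     ]
base [0.54651605 0.25284218 0.012     ]
base [0.57966096 0.38910825 0.012     ]
base [0.67102712 0.21226816 0.012     ]
```

Run:
```python
from h import *
s=cam('side');t=cam('top')
im=cv2.imread('pics/side0.png')
c=im[180:270,280:450]; cv2.imwrite('pics/sz.png',cv2.resize(c,None,fx=4.6,fy=4.6,interpolation=cv2.INTER_CUBIC))
# coaster/colour blobs
def blobs(n,f,box):
    im=cv2.imread(f);h=cv2.cvtColor(im,cv2.COLOR_BGR2HSV)
    x0,x1,y0,y1=box
    for c,(lo,hi) in dict(yel=((24,150,120),(34,255,255)),or_=((6,200,150),(14,255,255)),pink=((160,120,120),(175,255,255)),grn=((35,80,100),(60,255,255))).items():
        k=cv2.inRange(h,lo,hi)[y0:y1,x0:x1]; M=cv2.moments(k,True)
        if M['m00']: 
            u,v=M['m10']/M['m00']+x0,M['m01']/M['m00']+y0
            print(n,c,M['m00'],np.round([u,v],1),onz(cam(n),u,v,.084)[:2])
blobs('top','pics/top0.png',(255,360,165,275));blobs('side','pics/side0.png',(280,400,190,270));blobs('wrist','pics/w1.png',(0,380,0,300))
```

```text
top yel 108.0 [279.4 222.8] [0.54008346 0.09083488]
top or_ 19.0 [306.6 242.6] [0.48016329 0.01599987]
top pink 176.0 [334.2 239.9] [ 0.48422747 -0.06208873]
top grn 215.0 [304.  217.5] [0.55222184 0.02051984]
side yel 163.0 [341.2 240.4] [0.54477406 0.09453447]
side or_ 70.0 [370.9 223. ] [0.47178752 0.01710243]
side pink 121.0 [368.  205.2] [ 0.48398775 -0.05740408]
side grn 160.0 [341.  222.1] [0.55290545 0.02385471]
wrist yel 1995.0 [260.8 179.6] [0.54326699 0.09545509]
wrist or_ 617.0 [159.2 142.4] [0.47615873 0.02991367]
wrist pink 2363.0 [ 88.2 186.7] [ 0.48301809 -0.05063447]
wrist grn 2203.0 [204.9 215.8] [0.55198006 0.03183194]
```

View pics/sz.png

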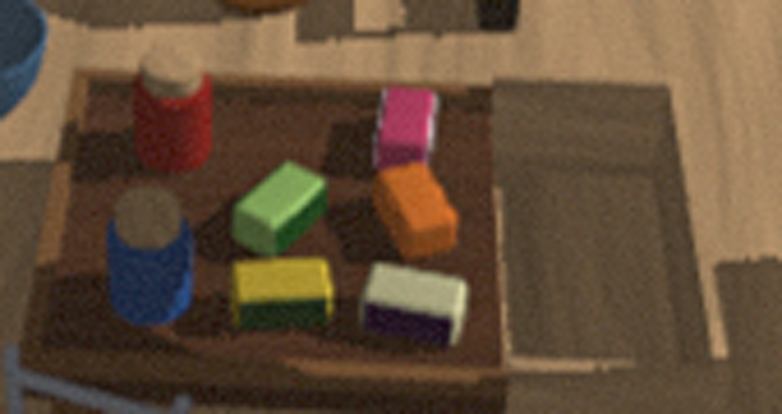

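```bash
python3 -m crank '[[[0.75,-0.77,0,0,0,0],[0.75,-0.77,0,0,0,0],[0.75,-0.77,0,0,0,0],[0,0,-1,0,0,0],[0,0,-1,0,0,0],[0,0,-1,0,0,0],[0,0,-1,0,0,0],[0,0,-0.8,0,0,0],[0,0,-0.45,0,0,0],[0,0,0,0,0,0],[0,0,0,0,0,0]]]' 1 60
python3 -m crank '[[[0,0,0,0,0,0],[0,0,0,0,0,0],[0,0,0,0,0,0],[0,0,0,0,0,0],[0,0,0,0,0,0],[0,0,0,0,0,0],[0,0,0,0,0,0],[0,0,0,0,0,0]]]' 0 60
```

```text
time: 2.73
ee_pos: [0.6163, 0.0961, 0.1092]
tcp_rot: [180.0, -0.0, 155.4]
wrist_force: [0.2, -0.6, -0.2]
opening: 0.0854
grasp_force: 0.0
time: 3.4
ee_pos: [0.6171, 0.0957, 0.1099]
tcp_rot: [179.9, 0.1, 155.3]
wrist_force: [-0.6, 0.6, 6.0]
opening: 0.034
grasp_force: 59.1
```

Run:
```python
from h import *
a=bot.camera('wrist'); b=bot.camera('side')[150:280,250:450]
b=cv2.resize(b,(400*200//130,400)) 
cv2.imwrite('pics/c2.png',np.hstack([cv2.resize(a,(400,250)),cv2.resize(b,(385,250))])[:,:,::-1])
```

```text
(no output)
```

View pics/c2.png

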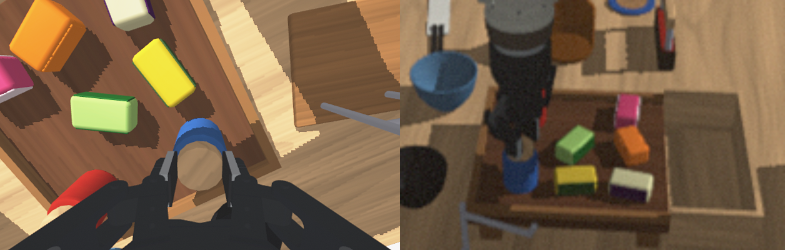

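The view shows the lid between the pads at about (320,264) full scale; body blue behind it at (318,215).

Run:
```python
from h import *
m=cam('wrist');o=bot.get_obs();print(o['ee_pos'],o['opening'],onz(m,322,264,.132))
p=np.array(o['ee_pos'])
print('tcp px',proj(m,p),proj(m,p+[0,0,.022]))
print('lid size',onz(m,288,264,.132)-onz(m,354,264,.132))
t=cam('top');im=bot.camera('top');h=cv2.cvtColor(im,cv2.COLOR_RGB2HSV)
k=cv2.inRange(h,(105,120,50),(125,255,255))[165:275,255:360];ys,xs=np.nonzero(k);print(xs.min()+255,xs.max()+255,ys.min()+165,ys.max()+165,len(xs))
im0=cv2.imread('pics/top0.png');k=cv2.inRange(cv2.cvtColor(im0,cv2.COLOR_BGR2HSV),(105,120,50),(125,255,255))[165:275,255:360];ys,xs=np.nonzero(k);print(xs.min()+255,xs.max()+255,ys.min()+165,ys.max()+165,len(xs))
```

```text
[0.61707864 0.09572856 0.10996263] 0.033806328017391196 [0.6169666  0.09719629 0.132     ]
tcp px (np.float64(319.1812111973268), np.float64(245.78118294685285)) (np.float64(319.24072192317647), np.float64(265.34824600159595))
lid size [-0.01287131 -0.02796533  0.        ]Traceback (most recent call last):
  File "<stdin>", line 7, in <module>
    return umr_minimum(a, axis, None, out, keepdims, initial, where)
ValueError: zero-size array to reduction operation minimum which has no identity
```

```bash
python3 -m crank '[[[0,0,0.5,0,0,0],[0,0,0.8,0,0,0],[0,0,0.8,0,0,0],[0,0,0.8,0,0,0],[0,0,0.8,0,0,0],[0,0,0.8,0,0,0],[0,0,0.5,0,0,0],[0,0,0,0,0,0]]]' 0 60
python3 - <<'E'
from h import *
b=bot.camera('side')[120:260,240:440]; a=bot.camera('wrist')
cv2.imwrite('pics/c3.png',np.hstack([cv2.resize(a,(400,270)),cv2.resize(b,(385,270))])[:,:,::-1])
E
```

```text
time: 4.22
ee_pos: [0.6174, 0.0956, 0.2114]
tcp_rot: [179.9, 0.2, 155.3]
wrist_force: [-0.2, -0.0, -2.3]
opening: 0.0336
grasp_force: 59.9
```

View pics/c3.png

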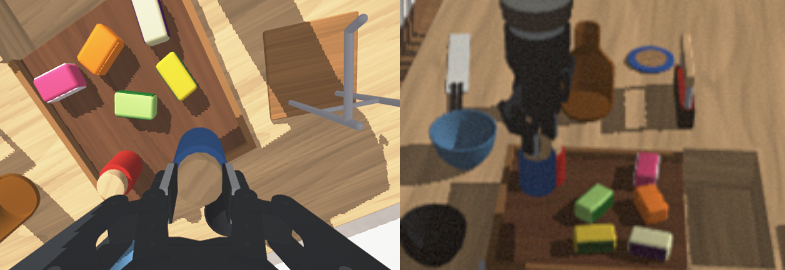

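```bash
python3 -m crank '[[[-0.22,-0.5,1,0,0,0],[-0.22,-1,1,0,0,0],[-0.22,-1,1,0,0,0],[-0.22,-1,0,0,0,0],[-0.22,-1,0,0,0,0],[-0.22,-1,0,0,0,0],[-0.22,-1,0,0,0,0],[-0.22,-1,0,0,0,0],[-0.22,-1,0,0,0,0],[-0.22,-1,0,0,0,0],[-0.22,-1,0,0,0,0],[-0.22,-1,0,0,0,0],[-0.22,-1,0,0,0,0],[-0.22,-1,0,0,0,0],[-0.22,-1,0,0,0,0],[-0.22,-1,0,0,0,0],[-0.22,-1,0,0,0,0],[-0.22,-1,0,0,0,0],[-0.22,-1,0,0,0,0],[-0.22,-1,0,0,0,0]]]' 0 60
python3 -m crank '[[[-0.2,-1,0,0,0,0],[-0.2,-1,0,0,0,0],[-0.2,-1,0,0,0,0],[-0.2,-1,0,0,0,0],[-0.2,-1,0,0,0,0],[-0.2,-1,0,0,0,0],[-0.2,-1,0,0,0,0],[-0.2,-1,0,0,0,0],[0,-0.6,-0.5,0,0,0],[0,-0.3,-1,0,0,0],[0,0,-1,0,0,0],[0,0,-1,0,0,0],[0,0,-1,0,0,0],[0,0,-1,0,0,0],[0,0,0,0,0,0],[0,0,0,0,0,0]]]' 0 60
python3 - <<'E'
from h import *
o=bot.get_obs();print(o['q'])
m=cam('wrist');print(proj(m,(.497,-.4736,.006)),proj(m,np.array(o['ee_pos'])))
a=bot.camera('wrist'); cv2.imwrite('pics/w4.png',cv2.resize(a,(480,300))[:,:,::-1])
E
```

```text
time: 5.98
ee_pos: [0.5281, -0.2953, 0.2672]
tcp_rot: [180.0, -0.1, 155.3]
wrist_force: [0.4, 0.4, -1.7]
opening: 0.0335
grasp_force: 60.1
time: 7.32
ee_pos: [0.4961, -0.4715, 0.1566]
tcp_rot: [179.9, -0.2, 155.3]
wrist_force: [-0.4, 0.1, -1.2]
opening: 0.0336
grasp_force: 60.1
[-4.35464916e+01  2.37773898e+01  2.63186551e+01  9.27589203e+01
  4.77064952e-03 -1.88748239e+01]
(np.float64(317.36080661409943), np.float64(184.15318491559117)) (np.float64(319.123095024511), np.float64(245.82257953627294))
```

View pics/w4.png

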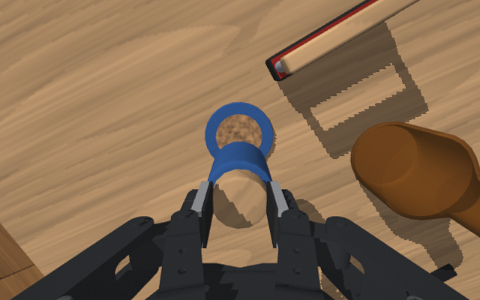

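```bash
python3 -m crank '[[[0,0,-1,0,0,0],[0,0,-1,0,0,0],[0,0,-1,0,0,0],[0,0,-0.8,0,0,0],[0,0,-0.6,0,0,0],[0,0,-0.4,0,0,0],[0,0,-0.17,0,0,0],[0,0,0,0,0,0],[0,0,0,0,0,0]]]' 0 60
python3 -m crank '[[[0,0,0,0,0,0],[0,0,0,0,0,0],[0,0,0,0,0,0],[0,0,0,0,0,0]]]' 0.75 60
python3 -m crank '[[[0,0,0.5,0,0,0],[0,0,1,0,0,0],[0,0,1,0,0,0],[0,0,1,0,0,0],[0,0,1,0,0,0],[0,0,1,0,0,0],[0,0,1,0,0,0],[0,0,1,0,0,0],[0,0,1,0,0,0],[0,0,1,0,0,0],[0,0,0,0,0,0]]]' 1 60
```

```text
time: 8.12
ee_pos: [0.4971, -0.4728, 0.0604]
tcp_rot: [-180.0, 0.1, 155.3]
wrist_force: [-0.0, -0.1, -0.1]
opening: 0.0334
grasp_force: 60.1
time: 8.45
ee_pos: [0.4969, -0.4727, 0.06]
tcp_rot: [-180.0, 0.1, 155.3]
wrist_force: [0.4, -0.9, 0.3]
opening: 0.0642
grasp_force: 0.0
time: 9.37
ee_pos: [0.4971, -0.4728, 0.2548]
tcp_rot: [-179.9, 0.3, 155.3]
wrist_force: [-0.7, 0.7, 0.5]
opening: 0.0855
grasp_force: 0.0
```

```bash
python3 -m crank '[[[0.2,0.5,0,0,0,0],[0.3,1,0,0,0,0],[0.3,1,0,0,0,0],[0.3,1,0,0,0,0],[0.3,1,0,0,0,0],[0.3,1,0,0,0,0],[0.3,1,0,0,0,0],[0.3,1,0,0,0,0],[0.3,1,0,0,0,0],[0.3,1,0,0,0,0],[0.3,1,0,0,0,0],[0.3,1,0,0,0,0],[0.3,1,0,0,0,0],[0.3,1,0,0,0,0],[0.3,1,0,0,0,0],[0.3,1,0,0,0,0],[0.3,1,0,0,0,0],[0.3,1,0,0,0,0],[0.3,1,0,0,0,0],[0.3,1,0,0,0,0]]]' 1 60
python3 -m crank '[[[0.3,1,0,0,0,0],[0.3,0.8,0,0,0,0],[0,0.4,-0.5,0,0,0],[0,0,-1,0,0,0],[0,0,-1,0,0,0],[0,0,0,0,0,0],[0,0,0,0,0,0]]]' 1 60
python3 - <<'E'
from h import *
o=bot.get_obs();m=cam('wrist');print(proj(m,(.6245,-.038,.132)))
a=bot.camera('wrist');h=cv2.cvtColor(a,cv2.COLOR_RGB2HSV)
k=cv2.inRange(h,(10,60,130),(22,150,255));cv2.imwrite('pics/w5.png',a[150:400,200:450,::-1])
E
```

```text
time: 11.03
ee_pos: [0.6143, -0.0806, 0.2484]
tcp_rot: [-180.0, -0.1, 155.3]
wrist_force: [0.6, -0.9, 0.3]
opening: 0.0852
grasp_force: 0.0
time: 11.62
ee_pos: [0.6255, -0.0378, 0.1981]
tcp_rot: [-179.9, -0.2, 155.3]
wrist_force: [0.1, 0.1, 0.8]
opening: 0.0854
grasp_force: 0.0
(np.float64(318.45689437179686), np.float64(207.30929674454993))
```

View pics/w5.png

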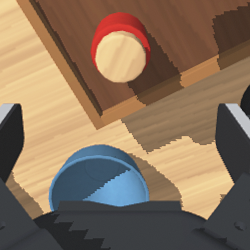

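Lid seen at (321,206), as predicted.

```bash
python3 -m crank '[[[0,0.1,-1,0,0,0],[0,0,-1,0,0,0],[0,0,-1,0,0,0],[0,0,-0.8,0,0,0],[0,0,-0.5,0,0,0],[0,0,-0.1,0,0,0],[0,0,0,0,0,0]]]' 1 60
python3 -m crank '[[[0,0,0,0,0,0],[0,0,0,0,0,0],[0,0,0,0,0,0],[0,0,0,0,0,0],[0,0,0,0,0,0],[0,0,0,0,0,0],[0,0,0,0,0,0],[0,0,0,0,0,0]]]' 0 60
python3 -m crank '[[[0,0,0.5,0,0,0],[0,0,1,0,0,0],[0,0,1,0,0,0],[0,0,1,0,0,0],[0,0,1,0,0,0],[0,0,1,0,0,0],[0,0,1,0,0,0],[0,0,1,0,0,0],[0,0,0.6,0,0,0],[0,0,0,0,0,0]]]' 0 60
```

```text
time: 12.25
ee_pos: [0.6268, -0.0365, 0.1119]
tcp_rot: [180.0, 0.0, 155.3]
wrist_force: [-0.3, 0.2, -0.5]
opening: 0.0856
grasp_force: 0.0
time: 12.92
ee_pos: [0.6299, -0.0384, 0.1203]
tcp_rot: [179.9, 0.8, 155.2]
wrist_force: [-6.6, -9.4, 43.1]
opening: 0.0004
grasp_force: 29.6
time: 13.75
ee_pos: [0.6273, -0.0365, 0.2765]
tcp_rot: [179.9, 0.2, 155.3]
wrist_force: [-0.3, 0.2, 0.3]
opening: 0.0002
grasp_force: 0.0
```

Run:
```python
from h import *
o=bot.get_obs();m=cam('wrist');print(proj(m,(.6245,-.038,.132)))
a=bot.camera('wrist');b=bot.camera('side')[150:270,260:450]
cv2.imwrite('pics/c6.png',np.hstack([cv2.resize(a,(400,250)),cv2.resize(b,(395,250))])[:,:,::-1])
```

```text
(np.float64(316.2312645263434), np.float64(180.72839914979426))
```

View pics/c6.png

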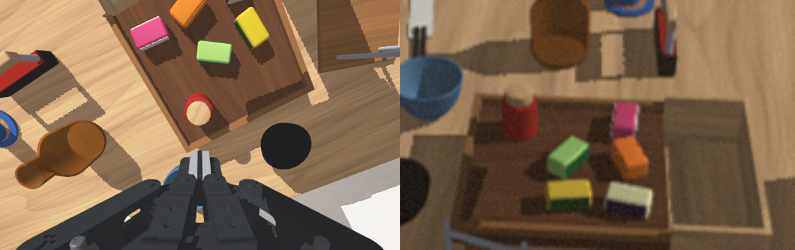

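```bash
python3 -m crank '[[[-0.1,0,-0.5,0,0,0],[0,0,-0.8,0,0,0],[0,0,-1,0,0,0],[0,0,-1,0,0,0],[0,0,-1,0,0,0],[0,0,-1,0,0,0],[0,0,-1,0,0,0],[0,0,-1,0,0,0],[0,0,-1,0,0,0],[0,0,-0.7,0,0,0],[0,0,-0.35,0,0,0],[0,0,0,0,0,0],[0,0,0,0,0,0]]]' 1 50
python3 -m crank '[[[0,0,0,0,0,0],[0,0,0,0,0,0],[0,0,0,0,0,0],[0,0,0,0,0,0],[0,0,0,0,0,0],[0,0,0,0,0,0]]]' 0 50
```

```text
time: 14.93
ee_pos: [0.6243, -0.0364, 0.086]
tcp_rot: [-180.0, -0.0, 155.3]
wrist_force: [-0.3, 0.5, 0.3]
opening: 0.0852
grasp_force: 0.0
time: 15.43
ee_pos: [0.6252, -0.0365, 0.0876]
tcp_rot: [180.0, 0.1, 155.3]
wrist_force: [-1.0, -0.5, 6.8]
opening: 0.0455
grasp_force: 50.9
```

```bash
python3 -m crank '[[[0,0,0.5,0,0,0],[0,0,1,0,0,0],[0,0,1,0,0,0],[0,0,1,0,0,0],[-0.2,0.5,1,0,0,0],[-0.2,1,1,0,0,0],[-0.2,1,1,0,0,0],[-0.2,1,1,0,0,0],[-0.2,1,1,0,0,0],[-0.2,1,0.5,0,0,0],[-0.2,1,0,0,0,0],[-0.2,1,0,0,0,0],[-0.2,1,0,0,0,0],[-0.2,1,0,0,0,0],[-0.2,1,0,0,0,0],[-0.2,1,0,0,0,0],[-0.2,1,0,0,0,0],[-0.2,1,0,0,0,0],[-0.2,1,0,0,0,0],[-0.2,1,0,0,0,0]]]' 0 50
python3 -m crank '[[[-0.2,1,0,0,0,0],[-0.2,1,0,0,0,0],[-0.2,1,0,0,0,0],[-0.2,1,0,0,0,0],[-0.2,1,0,0,0,0],[-0.2,1,0,0,0,0],[-0.2,1,0,0,0,0],[-0.2,1,0,0,0,0],[-0.2,0.9,-0.5,0,0,0],[0,0.5,-1,0,0,0],[0,0,-1,0,0,0],[0,0,-1,0,0,0],[0,0,-1,0,0,0],[0,0,-1,0,0,0],[0,0,-1,0,0,0],[0,0,-1,0,0,0],[0,0,0,0,0,0],[0,0,0,0,0,0]]]' 0 50
python3 - <<'E'
from h import *
o=bot.get_obs();m=cam('wrist');print(o['q']);print(proj(m,(.524,.4626,.006)))
a=bot.camera('wrist');h=cv2.cvtColor(a,cv2.COLOR_RGB2HSV)
k=(cv2.inRange(h,(0,150,60),(8,255,255))|cv2.inRange(h,(172,150,60),(180,255,255)))
ys,xs=np.nonzero(k);print(xs.min(),xs.max(),ys.min(),ys.max())
E
```

```text
time: 17.1
ee_pos: [0.5602, 0.2745, 0.2668]
tcp_rot: [180.0, 0.0, 155.3]
wrist_force: [-0.6, -0.2, -1.2]
opening: 0.0458
grasp_force: 51.4
time: 18.6
ee_pos: [0.524, 0.4611, 0.1152]
tcp_rot: [-179.9, -0.1, 155.3]
wrist_force: [0.3, -0.5, -0.2]
opening: 0.0455
grasp_force: 51.6
[ 4.13482077e+01  2.53025067e+01  2.37754312e+01  8.86244205e+01
 -1.23344381e-03  6.60286290e+01]
(np.float64(321.12537356113535), np.float64(192.3039897179797))
270 376 137 290
```

```bash
python3 -m crank '[[[0,0,-1,0,0,0],[0,0,-1,0,0,0],[0,0,-0.8,0,0,0],[0,0,-0.5,0,0,0],[0,0,-0.3,0,0,0],[0,0,-0.3,0,0,0],[0,0,0,0,0,0],[0,0,-0.1,0,0,0],[0,0,0,0,0,0]]]' 0 50
python3 -m crank '[[[0,0,0,0,0,0],[0,0,0,0,0,0],[0,0,0,0,0,0],[0,0,0,0,0,0],[0,0,0,0,0,0]]]' 1 50
python3 -m crank '[[[0,0,0.5,0,0,0],[0,0,1,0,0,0],[0,0,1,0,0,0],[0,0,1,0,0,0],[0,0,1,0,0,0],[0,0,1,0,0,0],[0,0,1,0,0,0],[0,0,1,0,0,0],[0,0,0,0,0,0],[0,0,0,0,0,0]]]' 1 50
python3 - <<'E'
from h import *
a=bot.camera('top'); 
A=a[200:275,120:250];B=a[200:265,430:500]
cv2.imwrite('pics/c7.png',np.hstack([cv2.resize(A,(450,260)),cv2.resize(B,(280,260))])[:,:,::-1])
E
```

```text
time: 19.4
ee_pos: [0.525, 0.4618, 0.037]
tcp_rot: [179.9, 0.0, 155.3]
wrist_force: [0.3, -0.9, -1.3]
opening: 0.0455
grasp_force: 51.6
time: 19.82
ee_pos: [0.5248, 0.4616, 0.0365]
tcp_rot: [180.0, 0.0, 155.3]
wrist_force: [-0.3, -0.2, -0.1]
opening: 0.0857
grasp_force: 0.0
time: 20.65
ee_pos: [0.5251, 0.4619, 0.1883]
tcp_rot: [179.8, 0.1, 155.3]
wrist_force: [0.9, 0.1, -0.2]
opening: 0.0853
grasp_force: 0.0
```

View pics/c7.png

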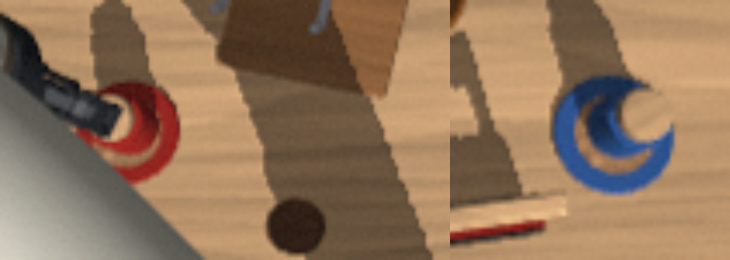

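```bash
python3 -m crank '[[[-0.3,-0.5,0,0,0,0],[-0.6,-1,0,0,0,0],[-0.6,-1,0,0,0,0],[-0.6,-1,0,0,0,0],[-0.6,-1,0,0,0,0],[-0.6,-1,0,0,0,0],[-0.6,-1,-0.5,0,0,0],[-0.6,-1,-1,0,0,0],[-0.05,-0.15,-1,0,0,0],[0,0,-1,0,0,0],[0,0,-0.5,0,0,0],[0,0,0,0,0,0],[0,0,0,0,0,0]]]' 1 50
python3 - <<'E'
from h import *
t=cam('top');print('blue pot',onz(t,479.7,228.9,.078),'coaster',onz(t,470.3,232.7,.006))
m=cam('wrist');print(bot.get_obs()['ee_pos'],proj(m,(.4337,.3085,.056)))
a=bot.camera('wrist');h=cv2.cvtColor(a,cv2.COLOR_RGB2HSV)
k=cv2.inRange(a,(20,5,0),(110,60,50))
n,l,st,c=cv2.connectedComponentsWithStats(k)
for i in range(1,n):
    if st[i,4]>800: print(st[i],c[i])
cv2.imwrite('pics/w8.png',cv2.resize(a,(400,250))[:,:,::-1])
E
```

```text
time: 21.78
ee_pos: [0.4333, 0.3084, 0.1059]
tcp_rot: [-179.9, -0.0, 155.3]
wrist_force: [0.6, -0.4, 0.2]
opening: 0.0854
grasp_force: 0.0
blue pot [ 0.49791132 -0.47833959  0.078     ] coaster [ 0.4969893  -0.47342912  0.006     ]
[0.43334904 0.30843716 0.10591713] (np.float64(319.5685266582481), np.float64(215.83540998480203))
[ 293  174   66   68 2446] [329.0519215  209.66434996]
[    0   253   640   147 41432] [267.93307106 350.26885016]
```

View pics/w8.png

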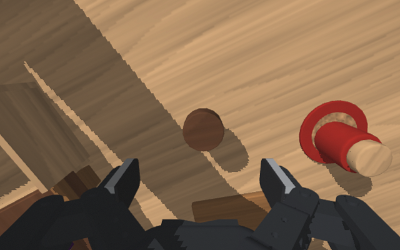

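Stopper head at (326,208) full scale, a few mm off prediction.

```bash
python3 -m crank '[[[-0.1,0.15,-0.6,0,0,0],[0,0,-0.8,0,0,0],[0,0,-0.8,0,0,0],[0,0,-0.7,0,0,0],[0,0,-0.4,0,0,0],[0,0,-0.2,0,0,0],[0,0,0,0,0,0],[0,0,0,0,0,0]]]' 1 40
python3 -m crank '[[[0,0,0,0,0,0],[0,0,0,0,0,0],[0,0,0,0,0,0],[0,0,0,0,0,0],[0,0,0,0,0,0],[0,0,0,0,0,0],[0,0,0,0,0,0]]]' 0 40
python3 -m crank '[[[0,0,0.5,0,0,0],[0,0,1,0,0,0],[0,0,1,0,0,0],[0,0,1,0,0,0],[0,0,0.5,0,0,0],[0,0,0,0,0,0]]]' 0 40
python3 - <<'E'
from h import *
a=bot.camera('side')[230:350,300:450];b=bot.camera('wrist')
cv2.imwrite('pics/c9.png',np.hstack([cv2.resize(b,(400,300)),cv2.resize(a,(375,300))])[:,:,::-1])
E
```

```text
time: 22.5
ee_pos: [0.4319, 0.3119, 0.0369]
tcp_rot: [180.0, 0.0, 155.3]
wrist_force: [-0.6, -0.0, -0.7]
opening: 0.0852
grasp_force: 0.0
time: 23.08
ee_pos: [0.4362, 0.3162, 0.0429]
tcp_rot: [179.1, 0.3, 155.4]
wrist_force: [2.7, 7.9, 31.3]
opening: 0.0012
grasp_force: 15.4
time: 23.58
ee_pos: [0.4326, 0.3122, 0.1187]
tcp_rot: [179.8, 0.1, 155.3]
wrist_force: [0.5, -0.1, -0.1]
opening: 0.0
grasp_force: 0.0
```

View pics/c9.png

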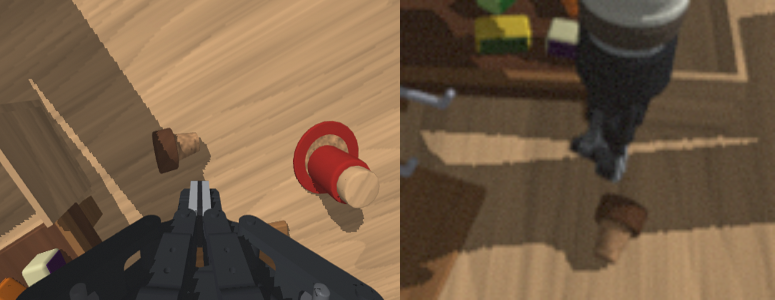

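The stopper has toppled: it lies with its dark head at wrist px (264,202) and the cork at (302,193). The two failed grips show the finger tips end about 12 mm behind the reported TCP, so I'll go lower from here. Measuring the lying stopper by masks.

```bash
cat > st.py <<'E'
from h import *
m=cam('wrist');print(bot.get_obs()['ee_pos'])
a=bot.camera('wrist')
print(a[202,258:270:4].tolist(),a[193,290:320:6].tolist(),a[150,300].tolist(),a[240,300].tolist())
k=cv2.inRange(a,(20,5,0),(110,62,55)); k[250:]=0
n,l,st,c=cv2.connectedComponentsWithStats(k)
for i in range(1,n):
    if st[i,4]>300:
        print(st[i],c[i],onz(m,*c[i],.035)[:2])
        r=cv2.minAreaRect(np.argwhere(l==i)[:,::-1].astype(np.float32));print(r)
        bp=cv2.boxPoints(r);print(np.round([onz(m,*p,.025)[:2] for p in bp],4).tolist())
g=a[165:240:5,230:340:6].sum(2)//3;print(g)
E
python3 st.py
```

```text
[0.43167359 0.31152456 0.11570981]
[[54, 37, 28], [56, 39, 29], [65, 45, 34]] [[131, 100, 70], [152, 114, 81], [149, 113, 80], [155, 117, 84], [117, 90, 65]] [186, 148, 107] [106, 86, 64]
[ 244  172   43   61 1667] [265.24895021 204.15356929] [0.41560763 0.27315064]
((266.5384521484375, 201.19232177734375), (57.85426330566406, 38.63488006591797), 78.69007110595703)
[[0.3899, 0.2641], [0.397, 0.2937], [0.443, 0.2811], [0.4359, 0.2498]]
[[ 89  92  91  89  94 159 153 144 143 145 144 143 143 147 154 148 147 151
  155]
 [ 91  90  91  93  90 115 146 149 144 140 141 145 152 150 147 150 156 153
  150]
 [ 91  92  92  78  66  63  66  64 141 144 149 150 146 149 155 153 150 152
  150]
 [ 92  89  87  38  67  69  68  66  64 122 124 113 123 136 137 151 149 150
  151]
 [ 87  85  86  38  70  68  66  68  69  87 125 131 127 135 144  84 150 147
  145]
 [ 85  84  83  35  41  66  67  70  66  69 136 111 122 127  95  88  84 147
  136]
 [ 82  83  84  36  40  40  67  66  65  76  84 119 104 105  87  81  87 153
  151]
 [ 83  82  78  35  39  40  65  61  61  66  67 100  88  70  67  77  88  84
  146]
 [ 79  75  88  55  40  43  41  58  58  56  73  77  72  67  86  86  85  86
  145]
 [ 80  90  91  84  41  38  39  38  58  54  79  62  86  85  86  85  84  81
   96]
 [ 90  88  88  83  37  41  38  41  42  49  87  86  85  85  83  81  81  81
  141]
 [ 88  83  83  84  36  38  42  42  43  41  86  85  84  80  81  86  83 138
  151]
 [ 82  84  82  82  35  39  41  41  40  40  83  80  78  84  87  84  86 151
  149]
 [ 81  82  90  87  86  40  41  83  83  80  79  89  88  85  88  87 154 143
  138]
 [ 88  88  86  86  86  86  83  81  77  90  89  84  88  86  86  84 142 137
  143]]
```

```bash
python3 -m crank '[[[-0.1,-0.2,0.5,0,0,-1],[-0.1,-0.2,0,0,0,-1],[-0.1,-0.2,0,0,0,-1],[-0.1,-0.2,0,0,0,-1],[-0.1,-0.2,0,0,0,-1],[-0.1,-0.2,0,0,0,-1],[-0.1,-0.2,0,0,0,-1],[-0.1,-0.2,0,0,0,-1],[0,-0.2,0,0,0,-1],[0,-0.2,0,0,0,-1],[0,0,0,0,0,-1],[0,0,0,0,0,-0.8],[0,0,0,0,0,0],[0,0,0,0,0,0]]]' 1 40
cat > st2.py <<'E'
from h import *
o=bot.get_obs();m=cam('wrist');print(o['ee_pos'],o['tcp_rot'],o['q'][5])
a=bot.camera('wrist')
k=cv2.inRange(a,(20,5,0),(110,62,55)); k[290:]=0
n,l,st,c=cv2.connectedComponentsWithStats(k)
p=np.array(o['ee_pos']);print('pred',proj(m,[p[0],p[1],.025]))
for i in range(1,n):
    if st[i,4]>300 :
        r=cv2.minAreaRect(np.argwhere(l==i)[:,::-1].astype(np.float32));print(st[i],r)
        bp=cv2.boxPoints(r);w=np.array([onz(m,*q,.025)[:2] for q in bp]);print(np.round(w,4).tolist(),w.mean(0))
E
python3 st2.py
```

```text
time: 24.9
ee_pos: [0.4152, 0.2713, 0.1251]
tcp_rot: [-179.9, 0.1, 74.4]
wrist_force: [0.4, 0.0, -0.1]
opening: 0.0851
grasp_force: 0.0
[0.415247   0.27125174 0.12510471] [-1.79932607e+02  7.58898220e-02  7.43625406e+01] 138.79084349166675
pred (np.float64(320.6503793335988), np.float64(194.53444813405795))
[  469     0   171   181 22930] ((554.0, 89.99998474121094), (169.99996948242188, 179.99996948242188), 0.0)
[[0.535, 0.2506], [0.5539, 0.3799], [0.6689, 0.3477], [0.6683, 0.2133]] [0.60652583 0.29788307]
[ 295  175   53   36 1233] ((322.4848937988281, 194.14125061035156), (51.704078674316406, 34.12611389160156), 6.115503787994385)
[[0.3913, 0.2655], [0.4025, 0.2924], [0.4416, 0.2767], [0.4316, 0.2492]] [0.41676246 0.27094453]
[ 506  236  134   54 3646] ((572.5, 262.5), (53.0, 133.0), 90.0)
[[0.5584, 0.193], [0.668, 0.1624], [0.6677, 0.1092], [0.5525, 0.1413]] [0.61165498 0.15147764]
[189 253  36  37 774] ((206.5, 271.0), (36.0, 35.0), 90.0)
[[0.2905, 0.2512], [0.3199, 0.243], [0.3075, 0.2095], [0.2771, 0.218]] [0.29873008 0.23044185]
[415 254  35  36 756] ((432.0, 271.5), (35.0, 34.0), 90.0)
[[0.4801, 0.1973], [0.5086, 0.1894], [0.503, 0.1551], [0.4735, 0.1633]] [0.49130355 0.17626291]
```

```bash
python3 -m crank '[[[0,0,-0.5,0,0,-0.85],[0,0,-1,0,0,0],[0,0,-1,0,0,0],[0,0,-1,0,0,0],[0,0,-0.8,0,0,0],[0,0,-0.5,0,0,0],[0,0,0,0,0,0]]]' 1 40
python3 -m crank '[[[0,0,-0.3,0,0,0],[0,0,-0.3,0,0,0],[0,0,-0.3,0,0,0],[0,0,0,0,0,0]]]' 1 40
python3 -m crank '[[[0,0,-0.2,0,0,0],[0,0,-0.2,0,0,0],[0,0,0,0,0,0]]]' 1 40
```

```text
time: 25.53
ee_pos: [0.4144, 0.2708, 0.0279]
tcp_rot: [-179.9, 0.2, 68.4]
wrist_force: [0.4, -0.3, -0.1]
opening: 0.0858
grasp_force: 0.0
time: 25.87
ee_pos: [0.4154, 0.2714, 0.0115]
tcp_rot: [-180.0, 0.0, 68.4]
wrist_force: [-0.7, -1.1, 0.1]
opening: 0.0851
grasp_force: 0.0
time: 26.12
ee_pos: [0.4154, 0.2714, 0.0036]
tcp_rot: [-180.0, 0.0, 68.3]
wrist_force: [0.3, -0.4, 0.9]
opening: 0.0852
grasp_force: 0.0
```

```bash
python3 -m crank '[[[0,0,-0.15,0,0,0],[0,0,0,0,0,0],[0,0,0,0,0,0]]]' 0.6 30
python3 -m crank '[[[0,0,0,0,0,0],[0,0,0,0,0,0],[0,0,0,0,0,0],[0,0,0,0,0,0],[0,0,0,0,0,0]]]' 0 30
```

```text
time: 26.37
ee_pos: [0.4156, 0.2715, 0.0012]
tcp_rot: [-180.0, 0.0, 68.3]
wrist_force: [-0.7, -0.7, 0.3]
opening: 0.0522
grasp_force: 0.0
time: 26.78
ee_pos: [0.4158, 0.2716, 0.0015]
tcp_rot: [180.0, -0.0, 68.3]
wrist_force: [-0.8, -0.9, 3.1]
opening: 0.045
grasp_force: 30.5
```

```bash
python3 -m crank '[[[0,0,0.5,0,0,0],[0,0,1,0,0,0],[0,0,1,0,0,0],[0.2,-0.5,1,0,0,0.7],[0.2,-1,1,0,0,0.7],[0.2,-1,1,0,0,0.7],[0.2,-1,1,0,0,0.7],[0.2,-1,1,0,0,0.7],[0.2,-1,1,0,0,0.7],[0.2,-1,1,0,0,0.7],[0.2,-1,1,0,0,0.7],[0.2,-1,1,0,0,0.7],[0.2,-1,1,0,0,0.7],[0.2,-1,1,0,0,0.7],[0.2,-1,1,0,0,0.7],[0.2,-1,0.5,0,0,0.7],[0.2,-1,0,0,0,0.7],[0.2,-1,0,0,0,0.7],[0.2,-1,0,0,0,0.7],[0.2,-1,0,0,0,0.25]]]' 0 50
python3 -m crank '[[[0.2,-1,0,0,0,0],[0.2,-1,0,0,0,0],[0.2,-1,0,0,0,0],[0.2,-1,0,0,0,0],[0.2,-1,0,0,0,0],[0,-1,0,0,0,0],[0,-0.5,0,0,0,0],[0,-0.3,0,0,0,0],[0,0,0,0,0,0]]]' 0 50
python3 -c "
from workcell import bot
print(bot.get_obs()['q'])"
```

```text
time: 28.45
ee_pos: [0.4836, -0.0595, 0.3019]
tcp_rot: [180.0, 0.0, 147.3]
wrist_force: [0.4, 0.4, -0.8]
opening: 0.044
grasp_force: 50.9
time: 29.2
ee_pos: [0.5035, -0.195, 0.3013]
tcp_rot: [-180.0, -0.0, 147.0]
wrist_force: [0.4, 0.8, -0.1]
opening: 0.0442
grasp_force: 51.0
[-2.11749874e+01  6.69061672e+00  2.19024248e+01  1.05226288e+02
  8.67789692e-04  1.18246999e+01]
```

```bash
python3 -m crank '[[[0,0,0,-0.436,-0.671,0],[0,0,0,-0.436,-0.671,0],[0,0,0,-0.436,-0.671,0],[0,0,0,-0.436,-0.671,0],[0,0,0,-0.436,-0.671,0],[0,0,0,-0.436,-0.671,0],[0,0,0,-0.436,-0.671,0],[0,0,0,-0.436,-0.671,0],[0,0,0,-0.436,-0.671,0],[0,0,0,-0.436,-0.671,0],[0,0,0,-0.436,-0.671,0],[0,0,0,-0.436,-0.671,0],[0,0,0,-0.436,-0.671,0],[0,0,0,-0.436,-0.671,0],[0,0,0,-0.436,-0.671,0],[0,0,0,-0.436,-0.671,0],[0,0,0,-0.158,-0.243,0],[0,0,0,0,0,0],[0,0,0,0,0,0]]]' 0 50
python3 - <<'E'
from h import *
from scipy.spatial.transform import Rotation as Ro
o=bot.get_obs();print(o['q']);R=Ro.from_euler('xyz',o['tcp_rot'],degrees=True).as_matrix();print(R.round(3))
p=o['ee_pos'];ax=p-.0215*R[:,2]
for n in('side','top','wrist'):
    m=cam(n);im=bot.camera(n);print(n,'head pred',np.round(proj(m,ax),1),'mouth',np.round(proj(m,(.601,-.3065,.165)),1))
    cv2.imwrite(f'pics/t_{n}.png',im[:,:,::-1])
    u,v=map(int,proj(m,ax))
    if n!='wrist': print(im[v-14:v+22:3,u-16:u+18:3].sum(2)//3)
m=cam('wrist');print('wrist cam at',-np.array(m['R']).T@m['t'])
E
```

```text
time: 30.78
ee_pos: [0.5873, -0.2019, 0.3073]
tcp_rot: [-177.3, 86.7, 147.9]
wrist_force: [0.2, 0.6, 0.0]
opening: 0.0441
grasp_force: 51.2
[ -4.91489445 -48.01985993 -63.83622599 -12.0090506  -29.88894787
   1.74145456]
[[-0.049  0.571  0.819]
 [ 0.031  0.821 -0.571]
 [-0.998 -0.003 -0.058]]
side head pred [344.6 110.3] mouth [337.3 133. ]
[[ 87  91  89  93  92  91  95  54  50  83  94  91]
 [ 84  88  83  89  89  89  92  54  46  80  90  88]
 [120 127 121 122  96  75  78  72  92  83  81  84]
 [132 139 141 126  59  60  54  57  90 123 141 138]
 [134 142 138  87  58  57  60  56  58  28  34  51]
 [137 140 137  56 106  70  56  52  46  22  31  35]
 [139 138 140  71  32  63 101  56  61 122  37  50]
 [141 135 138 131  29  37  32  29  35  32  31  30]
 [133 134 133 143  61  38  32  44  88  73  46  36]
 [133 134 135 139  63  59  34  38  42  45  59  28]
 [134 139 139 135 130 126  39  35  35  33  35  73]
 [135 140 140 135 129 133 130  76  35  49  55  62]]
top head pred [388.8 191.4] mouth [422.9 189.6]
[[159 158 160 159 157 164  85  89  85  83  91  85]
 [157 156 160 157 158 160  87  86  90  86  89  89]
 [157 154 159 157 143  90  60  70  86  89  92  91]
 [157 148  37 140  63  60  60  59  59  83  85  48]
 [162  37 155  62  60  62  59  58  63  77  43  71]
 [ 95  82  90  66  61  65  58  63  63  48  68  65]
 [ 23 155 151  71  60  64  57  61  65  54  67  68]
 [ 37  98 139 145  61  62  64  54  51 157  68  68]
 [ 47 139 138 138 133 103  97 110 135  44  64  73]
 [113 146 144 148 151 154 154  75 121  41  65  74]
 [153 159 159 160 153 153 143 161  39  66  66  68]
 [155 150 153 156 160 158  82  42 108 169  56  69]]
wrist head pred [320.2 257.3] mouth [199.5  -7.2]
wrist cam at [ 0.45227542 -0.10842226  0.24808044]
```

Run:
```python
from h import *
im=cv2.imread('pics/side0.png');h=cv2.cvtColor(im,cv2.COLOR_BGR2HSV)
k=((h[...,1]>140)&(h[...,2]<150)&(h[...,0]<25)).astype(int)
for v in range(127,186,2):
    r=np.nonzero(k[v,315:362])[0]; print(v,(r.min()+315,r.max()+315,len(r)) if len(r) else None,im[v,330:346:3].sum(1).tolist() if v<140 else '')
im=cv2.imread('pics/top0.png');h=cv2.cvtColor(im,cv2.COLOR_BGR2HSV)
k=((h[...,1]>170)&(h[...,2]<190)&(h[...,0]<20)).astype(np.uint8)
for v in range(176,220,2):
    r=np.nonzero(k[v,380:445])[0]; print(v,(r.min()+380,r.max()+380,len(r)) if len(r) else None)
s=cam('side');t=cam('top')
for z in(0,.04,.08,.165):
  print(z,[np.round(proj(s,(.601+d,-.3065,z)),1).tolist() for d in(-.048,0,.048)],[np.round(proj(t,(.601,-.3065+d,z)),1).tolist() for d in(.048,0,-.048)])
```

```text
127 None [419, 420, 417, 393, 389, 395]
129 None [415, 408, 407, 391, 389, 379]
131 (np.int64(335), np.int64(339), 4) [429, 295, 178, 197, 328, 380]
133 (np.int64(331), np.int64(343), 13) [397, 191, 125, 133, 150, 388]
135 (np.int64(331), np.int64(343), 12) [307, 209, 140, 139, 144, 377]
137 (np.int64(331), np.int64(343), 12) [285, 178, 142, 151, 142, 397]
139 (np.int64(332), np.int64(343), 11) [297, 157, 137, 125, 137, 399]
141 (np.int64(332), np.int64(343), 12) 
143 (np.int64(331), np.int64(343), 13) 
145 (np.int64(332), np.int64(343), 10) 
147 (np.int64(330), np.int64(345), 11) 
149 (np.int64(327), np.int64(347), 20) 
151 (np.int64(326), np.int64(349), 24) 
153 (np.int64(324), np.int64(350), 27) 
155 (np.int64(323), np.int64(351), 29) 
157 (np.int64(323), np.int64(351), 29) 
159 (np.int64(323), np.int64(350), 26) 
161 (np.int64(324), np.int64(350), 26) 
163 (np.int64(324), np.int64(350), 25) 
165 (np.int64(324), np.int64(350), 26) 
167 (np.int64(324), np.int64(350), 27) 
169 (np.int64(323), np.int64(350), 28) 
171 (np.int64(324), np.int64(350), 27) 
173 (np.int64(324), np.int64(35
[... 606 characters left out ...]
202 (np.int64(398), np.int64(432), 35)
204 (np.int64(399), np.int64(431), 33)
206 (np.int64(400), np.int64(429), 30)
208 (np.int64(401), np.int64(428), 28)
210 (np.int64(402), np.int64(426), 25)
212 (np.int64(404), np.int64(423), 20)
214 (np.int64(407), np.int64(420), 14)
216 None
218 None
0 [[350.7, 176.0], [336.7, 175.0], [322.8, 174.0]] [[395.5, 202.1], [411.3, 201.4], [427.0, 200.7]]
0.04 [[351.0, 166.4], [336.8, 165.4], [322.7, 164.3]] [[397.7, 199.5], [413.9, 198.8], [430.0, 198.1]]
0.08 [[351.4, 156.4], [337.0, 155.4], [322.6, 154.4]] [[400.0, 196.7], [416.6, 196.0], [433.2, 195.3]]
0.165 [[352.4, 134.0], [337.3, 133.0], [322.4, 132.0]] [[405.4, 190.4], [422.9, 189.6], [440.5, 188.8]]
```

```bash
python3 -m crank '[[[0.15,-0.5,0,0,0,0],[0.28,-0.95,0,0,0,0],[0.28,-0.95,0,0,0,0],[0.28,-0.95,0,-0.13,-0.2,0],[0.28,-0.95,0,-0.13,-0.2,0],[0.28,-0.95,0,0,0,0],[0.1,-0.45,-0.5,0,0,0],[0,0,-0.8,0,0,0],[0,0,-0.8,0,0,0],[0,0,0,0,0,0],[0,0,0,0,0,0]]]' 0 50
cat > ax.py <<'E'
from h import *
from scipy.spatial.transform import Rotation as Ro
o=bot.get_obs();R=Ro.from_euler('xyz',o['tcp_rot'],degrees=True).as_matrix();p=o['ee_pos']
print('axis pt',(p-.0215*R[:,2]).round(4),'stopper z',(-R[:,0]).round(3),'toolz',R[:,2].round(3),'q',o['q'].round(1),'F',o['wrist_force'].round(1))
E
python3 ax.py
```

```text
time: 31.85
ee_pos: [0.6206, -0.317, 0.2662]
tcp_rot: [-67.9, 89.9, -102.8]
wrist_force: [-0.5, 0.0, -0.8]
opening: 0.0442
grasp_force: 51.2
axis pt [ 0.603  -0.3047  0.2662] stopper z [0.    0.001 1.   ] toolz [ 0.82  -0.573  0.   ] q [-21.1 -27.  -62.  -35.1 -13.9  -0.1] F [-0.5  0.  -0.8]
```

Run:
```python
from h import *
t=cam('top');im=bot.camera('top')
u,v=proj(t,(.603,-.3047,.278));print(u,v)
u0,v0=int(u),int(v)
for r in im[v0-12:v0+13,u0-14:u0+14]: print(' '.join('%3d'%(x[0]) for x in r))
s=cam('side');im=bot.camera('side')
print('side head',proj(s,(.603,-.3047,.266)),'tip',proj(s,(.603,-.3047,.222)))
u0,v0=map(int,proj(s,(.603,-.3047,.245)))
for r in im[v0-14:v0+20:1,u0-14:u0+14]: print(' '.join('%3d'%(x[0]) for x in r))
```

```text
431.85629702214703 179.05842899966356
182 193 191 189 190 192 191 192 192 192 194 196 193 198 195 196 198 198 196 198 197 195 197 196 195 191 193 196
164 190 192 190 191 192 192 193 191 193 192 191 191 191 190 192 189 188 189 192 188 189 190 189 190 188 194 195
 93 176 185 182 185 182 188 185 186 187 185 190 189 188 191 192 190 193 188 193 194 193 194 193 195 196 197 197
 93 177 181 181 181 183 183 182 184 184 182 187 188 190 189 193 191 188 191 190 192 189 192 192 195 192 193 193
 91 174 182 179 181 179 178 182 181 181 183 187 176 172 170 176 177 188 191 185 186 187 187 188 186 190 191 192
101 154 183 184 179 181 180 183 183 185 168 157 135 130 108 132 132 154 159 184 188 190 188 191 189 188 190 193
109 100 191 199 193 174 167 187 179 158 113  73  82  81  89  88  88  72  81 155 185 192 193 193 192 193 192 195
117 114 183 190 193 159 140 168 141  85  86  93  90  87  91  96  92  85  88  80 134 172 189 187 187 184 186 184
113 102  98  92 120 148 146  87  80  90  95  90  89  89  93  98  90  86  86  94  91 118 157 183 183 186 187 185
 97  61  23  26 121 169 129  90  96  93  93  92  90  8
[... 4989 characters left out ...]
  52  33  35  50  55  53  63
165 165 166 169 170 169 170 169 173 175 175 172 173 173 175 168 169 166 167 169 142 101  58  36  35  42  45  64
173 165 163 170 172 171 171 174 172 177 179 176 178 177 176 173 174 164 167 167 163 150 132  76  42  37  36  59
167 166 166 174 173 170 175 169 168 179 172 175 173 174 173 172 168 166 165 165 165 162 164 137  89  56  50  82
163 163 167 173 171 169 172 175 173 174 176 178 174 174 175 173 171 164 161 163 163 160 167 171 146 129 133 142
167 168 168 173 171 171 174 177 175 174 181 173 176 178 171 172 166 167 166 162 161 166 163 169 170 166 173 174
162 163 175 171 166 175 173 172 177 180 175 178 178 175 174 170 169 172 167 159 163 160 166 163 163 164 171 177
```

```bash
python3 -m crank '[[[-0.05,0.15,-0.5,0,0,0],[0,0,-0.8,0,0,0],[0,0,-0.8,0,0,0],[0,0,-0.5,0,0,0],[0,0,-0.3,0,0,0],[0,0,-0.3,0,0,0],[0,0,0,0,0,0]]]' 0 50
python3 ax.py
python3 -m crank '[[[0,0,-0.2,0,0,0],[0,0,-0.2,0,0,0],[0,0,-0.2,0,0,0],[0,0,0,0,0,0]]]' 0 50
python3 ax.py
```

```text
time: 32.53
ee_pos: [0.6196, -0.3138, 0.2029]
tcp_rot: [-11.4, 89.8, -46.4]
wrist_force: [-1.0, 0.2, -0.4]
opening: 0.0441
grasp_force: 51.3
axis pt [ 0.6019 -0.3015  0.2028] stopper z [-0.002  0.002  1.   ] toolz [ 0.82  -0.573  0.003] q [-20.7 -16.9 -64.7 -48.  -14.2  -0.1] F [-1.   0.2 -0.4]
time: 32.87
ee_pos: [0.6207, -0.3143, 0.1976]
tcp_rot: [9.4, 89.2, -25.5]
wrist_force: [-2.2, 2.1, 11.4]
opening: 0.0441
grasp_force: 50.7
axis pt [ 0.6031 -0.302   0.1973] stopper z [-0.012  0.006  1.   ] toolz [ 0.82  -0.573  0.013] q [-20.7 -14.7 -64.8 -50.9 -14.2  -0.1] F [-2.2  2.1 11.4]
```

```bash
python3 -m crank '[[[0,0,0.4,0,0,0],[-0.12,0.1,0.2,0,0,0],[0,0,0,0,0,0]]]' 0 50
python3 ax.py
python3 -m crank '[[[0,0,-0.2,0,0,0],[0,0,-0.2,0,0,0],[0,0,-0.2,0,0,0],[0,0,0,0,0,0]]]' 0 50
python3 ax.py
```

```text
time: 33.12
ee_pos: [0.6169, -0.3117, 0.2044]
tcp_rot: [-2.8, 89.8, -37.7]
wrist_force: [-0.1, 0.0, 0.0]
opening: 0.0438
grasp_force: 50.8
axis pt [ 0.5993 -0.2994  0.2043] stopper z [-0.003  0.003  1.   ] toolz [ 0.82  -0.573  0.004] q [-20.6 -17.7 -65.2 -47.7 -14.4  -0.1] F [-0.1  0.   0. ]
time: 33.45
ee_pos: [0.6173, -0.312, 0.1925]
tcp_rot: [2.5, 89.6, -32.4]
wrist_force: [-1.6, 0.6, -1.3]
opening: 0.0437
grasp_force: 50.7
axis pt [ 0.5997 -0.2997  0.1923] stopper z [-0.005  0.003  1.   ] toolz [ 0.82  -0.573  0.006] q [-20.6 -15.1 -65.3 -50.6 -14.4  -0.1] F [-1.6  0.6 -1.3]
```

```bash
python3 -m crank '[[[0,0,-0.2,0,0,0],[0,0,-0.2,0,0,0],[0,0,0,0,0,0]]]' 0 50
python3 ax.py
python3 -m crank '[[[0,0,-0.15,0,0,0],[0,0,-0.15,0,0,0],[0,0,0,0,0,0]]]' 0 50
python3 ax.py
```

```text
time: 33.7
ee_pos: [0.6165, -0.3119, 0.1807]
tcp_rot: [-74.7, 89.9, -109.7]
wrist_force: [-2.4, 0.7, 0.7]
opening: 0.0437
grasp_force: 51.0
axis pt [ 0.5988 -0.2995  0.1807] stopper z [0.    0.001 1.   ] toolz [ 0.819 -0.573  0.   ] q [-20.6 -13.3 -65.6 -52.3 -14.4  -0.1] F [-2.4  0.7  0.7]
time: 33.95
ee_pos: [0.6175, -0.3123, 0.1803]
tcp_rot: [5.7, 89.5, -29.3]
wrist_force: [-5.6, 1.4, 12.5]
opening: 0.0441
grasp_force: 51.2
axis pt [ 0.5999 -0.3     0.1801] stopper z [-0.008  0.004  1.   ] toolz [ 0.819 -0.573  0.009] q [-20.6 -12.2 -65.5 -53.8 -14.4  -0.1] F [-5.6  1.4 12.5]
```

```bash
python3 -m crank '[[[0,0,0,0,0,0],[0,0,0,0,0,0],[0,0,0.1,0,0,0],[0,0,0.1,0,0,0]]]' 1 50
python3 ax.py
python3 -m crank '[[[0.05,-0.03,0.5,0,0,0],[0.05,-0.03,0.8,0,0,0],[0.05,-0.03,0.8,0,0,0],[0.05,-0.03,1,0,0,0],[0.05,-0.03,1,0,0,0],[0,0,1,0,0,0],[0,0,1,0,0,0],[0,0,0,0,0,0]]]' 1 50
python3 ax.py
python3 - <<'E'
from h import *
im=bot.camera('side');cv2.imwrite('pics/s20.png',im[:,:,::-1])
for v in range(116,156): print(v,' '.join('%3d'%x[0] for x in im[v,322:354]))
E
```

```text
time: 34.28
ee_pos: [0.6166, -0.3116, 0.1791]
tcp_rot: [-97.9, 89.9, -132.8]
wrist_force: [0.7, 0.5, -0.5]
opening: 0.0854
grasp_force: 0.0
axis pt [ 0.599  -0.2993  0.1791] stopper z [0.001 0.001 1.   ] toolz [ 0.82  -0.573 -0.   ] q [-20.6 -13.  -65.6 -52.6 -14.4  -0.1] F [ 0.7  0.5 -0.5]
time: 34.95
ee_pos: [0.6221, -0.3148, 0.3094]
tcp_rot: [6.7, 89.5, -28.3]
wrist_force: [0.5, -0.3, 1.8]
opening: 0.0856
grasp_force: 0.0
axis pt [ 0.6044 -0.3025  0.3092] stopper z [-0.008  0.004  1.   ] toolz [ 0.82  -0.573  0.009] q [-20.7 -31.4 -59.6 -28.8 -14.2  -0.1] F [ 0.5 -0.3  1.8]
116 166 165 163 167 168 168 175 175 176 167 174 170 176 171 179 169 173 169 167 168 163 161 162 159 154 156 152 135 133 132 137 148
117 160 170 163 164 170 173 174 174 176 173 171 175 172 168 173 174 173 167 165 165 158 162 153 156 152 158 159 174 170 174 173 168
118 164 164 168 164 168 174 175 172 172 175 170 175 174 173 178 176 171 169 169 166 163 157 154 157 154 151 159 170 171 177 173 173
119 164 159 162 162 167 170 173 169 175 168 171 172 172 170 173 174 170 172 168 164 162 156 158 157 154 160 163 171 171 
[... 4063 characters left out ...]
  77  70  75 106 111 104  91  96  93  92
151 170 156 112  81  82  87  89  84  79  81  75  71  74  69  68  69  74  67  69  69  71  76  72  72  74  82 115 121 107 101  97 104
152 167 132  84  85 100  92  91  80  86  79  72  75  70  69  76  69  72  69  69  72  70  72  73  72  76  73  89 114 119 105  94  97
153 159 104  93  98  95  92  86  89  85  74  78  73  71  68  67  69  77  71  67  67  73  78  76  71  72  74  72  86 120 109  93  90
154 135  88  96  97  91  91  86  84  85  79  74  70  71  72  73  74  72  75  62  73  70  76  77  79  75  77  69  73 109 109  99  96
155 128  78  95 102  97  88  97  80  84  78  76  78  75  70  70  70  66  74  67  70  74  71  71  76  71  72  76  72  99 128 139 142
```

```bash
python3 -m crank '[[[0,0,0,0.436,0.671,0],[0,0,0,0.436,0.671,0],[0,0,0,0.436,0.671,0],[0,0,0,0.436,0.671,0],[0,0,0,0.436,0.671,0],[0,0,0,0.436,0.671,0],[-0.5,0,0,0.436,0.671,0],[-0.5,0,0,0.436,0.671,0],[-1,0,0,0.436,0.671,0],[-1,0,0,0.436,0.671,0],[-1,0,0,0.436,0.671,0],[-1,0,0,0.436,0.671,0],[-1,0,0,0.436,0.671,0],[-1,0,0,0.436,0.671,0],[-1,0,0,0.436,0.671,0],[-1,0,0,0.436,0.671,0],[0,0,0,0.2,0.308,0],[0,0,0,0,0,0],[0,0,0,0,0,0]]]' 1 50
python3 ax.py
```

```text
time: 36.58
ee_pos: [0.4434, -0.3156, 0.3002]
tcp_rot: [-178.1, 0.6, 147.0]
wrist_force: [-0.2, -0.7, -0.0]
opening: 0.0854
grasp_force: 0.0
axis pt [ 0.4436 -0.3149  0.3216] stopper z [ 0.839 -0.544  0.011] toolz [-0.009 -0.034 -0.999] q [-34.4   6.4  21.5 104.3  -1.9  -1.4] F [-0.2 -0.7 -0. ]
```

```bash
python3 -m crank '[[[-0.1,-0.1,0,0.28,-0.08,0],[-0.1,-0.1,-0.5,0,0,-1],[-0.1,-0.1,-0.5,0,0,-1],[-0.1,-0.1,-0.5,0,0,-1],[-0.1,-0.1,-0.5,0,0,-1],[-0.1,-0.1,-0.5,0,0,-1],[-0.1,-0.1,-0.5,0,0,-1],[-0.1,-0.1,-0.5,0,0,-1],[-0.1,-0.1,-0.5,0,0,-0.7],[0,0,0,0,0,0],[0,0,0,0,0,0]]]' 1 50
cat > sw.py <<'E'
from h import *
o=bot.get_obs();m=cam('wrist');print(o['ee_pos'],o['tcp_rot'].round(1),o['q'][5].round(1))
a=bot.camera('wrist');cv2.imwrite('pics/w22.png',a[:,:,::-1])
for d in(-.06,0,.06):print('bar pred',np.round(proj(m,(.4256+d*-.072,-.3345+d,.108)),1))
u0,v0=map(int,proj(m,(.4256,-.3345,.108)))
for du in(-70,-40,0,40,70):
    print(u0+du,[int(a[v,u0+du].sum()//3) for v in range(v0-50,v0+50,3)],v0-50)
E
python3 sw.py
```

```text
time: 37.5
ee_pos: [0.4244, -0.3326, 0.2221]
tcp_rot: [180.0, 0.2, 94.3]
wrist_force: [0.3, 0.2, 0.0]
opening: 0.0854
grasp_force: 0.0
[ 0.42444632 -0.33255707  0.22209279] [180.    0.2  94.3] 47.7
bar pred [321.1 255.7]
bar pred [321.4 192.7]
bar pred [321.7 121.6]
251 [133, 134, 134, 134, 133, 134, 134, 134, 135, 134, 134, 134, 134, 134, 133, 134, 134, 134, 135, 134, 133, 133, 134, 133, 134, 133, 133, 133, 133, 133, 132, 132, 131, 131] 142
281 [136, 135, 135, 136, 135, 135, 136, 136, 135, 137, 136, 137, 137, 137, 136, 136, 135, 135, 134, 135, 134, 135, 134, 128, 121, 122, 123, 123, 122, 121, 128, 133, 133, 133] 142
321 [152, 152, 153, 153, 153, 152, 153, 153, 154, 153, 153, 154, 154, 154, 156, 155, 155, 155, 155, 156, 156, 156, 156, 159, 160, 172, 173, 174, 174, 177, 177, 178, 177, 177] 142
361 [71, 71, 73, 74, 75, 75, 77, 77, 78, 76, 76, 77, 77, 78, 78, 78, 79, 78, 78, 78, 77, 77, 75, 73, 73, 73, 68, 126, 125, 127, 128, 128, 128, 127] 142
391 [124, 126, 128, 128, 128, 129, 128, 127, 128, 127, 125, 124, 124, 124, 126, 127, 130, 135, 140, 144, 147, 82, 86, 87, 140, 145, 143, 140, 139, 138, 138, 139, 142, 143] 142
```

Run:
```python
import cv2
a=cv2.imread('pics/w22.png')
for v in(100,130,150,190,230):print(v,[int(x.sum()//3) for x in a[v,280:370:3]])
for u in (315,322,329):print(u,[int(x.sum()//3) for x in a[80:300:5,u]])
```

```text
100 [137, 132, 135, 136, 138, 139, 129, 127, 125, 123, 125, 115, 127, 137, 132, 127, 124, 123, 125, 130, 127, 128, 126, 119, 121, 136, 128, 131, 127, 123]
130 [137, 134, 138, 139, 139, 136, 130, 128, 124, 125, 119, 51, 63, 173, 143, 138, 134, 131, 122, 52, 79, 74, 71, 75, 79, 75, 73, 71, 69, 78]
150 [136, 138, 139, 140, 138, 133, 131, 127, 126, 123, 116, 70, 59, 163, 143, 139, 134, 131, 125, 52, 80, 73, 74, 78, 77, 74, 71, 73, 77, 76]
190 [137, 137, 139, 136, 138, 132, 126, 129, 126, 122, 120, 123, 48, 121, 144, 137, 133, 138, 136, 56, 78, 78, 79, 76, 73, 72, 77, 79, 73, 74]
230 [123, 121, 123, 125, 125, 126, 130, 129, 130, 124, 134, 133, 36, 88, 160, 149, 145, 143, 137, 54, 136, 132, 129, 127, 124, 127, 132, 127, 124, 126]
315 [124, 125, 125, 124, 122, 123, 26, 50, 51, 49, 48, 48, 44, 45, 45, 39, 41, 41, 38, 38, 35, 35, 35, 35, 35, 35, 34, 32, 33, 33, 52, 110, 126, 125, 125, 122, 121, 120, 118, 116, 116, 117, 118, 123]
322 [133, 134, 132, 132, 132, 132, 31, 133, 143, 143, 143, 142, 143, 143, 143, 142, 142, 143, 143, 143, 143, 144, 144, 143, 144, 143, 152, 154, 158, 158, 160, 160, 160, 161, 162, 163, 166, 130, 131, 131, 132, 132, 131, 131]
329 [125, 124, 126, 126, 126, 130, 24, 126, 133, 133, 133, 132, 133, 133, 133, 134, 133, 132, 132, 132, 132, 131, 131, 135, 142, 142, 144, 144, 143, 143, 144, 143, 142, 143, 142, 143, 143, 132, 131, 132, 133, 133, 133, 133]
```

```bash
python3 -m crank '[[[0.15,0,-0.5,0,0,0],[0,0,-1,0,0,0],[0,0,-1,0,0,0],[0,0,-1,0,0,0],[0,0,-1,0,0,0],[0,0,-1,0,0,0],[0,0,-1,0,0,0],[0,0,-0.8,0,0,0],[0,0,-0.4,0,0,0],[0,0,0,0,0,0]]]' 1 60
python3 -m crank '[[[0,0,0,0,0,0],[0,0,0,0,0,0],[0,0,0,0,0,0],[0,0,0,0,0,0],[0,0,0,0,0,0],[0,0,0,0,0,0],[0,0,0,0,0,0],[0,0,0,0,0,0]]]' 0 100
```

```text
time: 38.38
ee_pos: [0.4272, -0.3324, 0.0662]
tcp_rot: [-179.9, 0.1, 94.2]
wrist_force: [-0.2, -0.2, 0.9]
opening: 0.0858
grasp_force: 0.0
time: 39.05
ee_pos: [0.4282, -0.3333, 0.0688]
tcp_rot: [179.9, 0.2, 94.1]
wrist_force: [1.9, -0.2, 4.6]
opening: 0.0141
grasp_force: 100.1
```

```bash
python3 -m crank '[[[0,0,0.5,0,0,0],[0,0,1,0,0,0],[0,0,1,0,0,0],[0,0.5,1,0,0,0],[0,1,1,0,0,0],[0,1,1,0,0,0],[0,1,1,0,0,0],[0,1,1,0,0,0],[0,1,0.5,0,0,0],[0.5,1,0,0,0,0],[0.8,1,0,0,0,0],[1,1,0,0,0,0],[1,1,0,0,0,0],[1,1,0,0,0,0],[1,1,0,0,0,0],[1,1,0,0,0,0],[1,1,0,0,0,0],[1,1,0,0,0,0],[1,1,0,0,0,0],[1,0.75,0,0,0,0]]]' 0 100
python3 -m crank '[[[0.5,0,0,0,0,0],[0,0,-0.5,0,0,0],[0,0,-0.5,0,0,0],[0,0,0,0,0,0],[0,0,0,0,0,0]]]' 0 100
python3 - <<'E'
from h import *
o=bot.get_obs();print(o['q'].round(1))
im=bot.camera('top');cv2.imwrite('pics/t24.png',im[:,:,::-1]);t=cam('top')
h=cv2.cvtColor(im,cv2.COLOR_RGB2HSV)
for c,(lo,hi) in dict(yel=((24,150,120),(34,255,255)),or_=((6,200,150),(14,255,255)),pink=((160,120,120),(175,255,255)),grn=((35,80,100),(60,255,255))).items():
    k=cv2.inRange(h,lo,hi)[165:275,255:360];M=cv2.moments(k,True)
    if M['m00']:
        u,v=M['m10']/M['m00']+255,M['m01']/M['m00']+165;print(c,M['m00'],onz(t,u,v,.086)[:2].round(3))
E
```

```text
time: 40.72
ee_pos: [0.6341, -0.0065, 0.2281]
tcp_rot: [-179.9, 0.2, 94.1]
wrist_force: [0.5, -0.0, -2.1]
opening: 0.0138
grasp_force: 99.2
time: 41.13
ee_pos: [0.6431, -0.0082, 0.2077]
tcp_rot: [-179.9, 0.2, 94.1]
wrist_force: [-0.6, 0.3, -2.5]
opening: 0.0139
grasp_force: 99.2
[-0.6 18.5 25.1 96.8 -0.2 85.3]
yel 100.0 [0.543 0.092]
```

```bash
python3 -m crank '[[[0,0,-0.8,0,0,0],[0,0,-0.8,0,0,0],[0,0,-0.8,0,0,0],[0,0,-0.6,0,0,0],[0,0,-0.4,0,0,0],[0,0,-0.3,0,0,0],[0,0,0,0,0,0],[0,0,0,0,0,0]]]' 0 100
python3 -m crank '[[[0,0,-0.1,0,0,0],[0,0,0,0,0,0]]]' 0 100
```

```text
time: 41.85
ee_pos: [0.6438, -0.0082, 0.1348]
tcp_rot: [180.0, 0.2, 94.1]
wrist_force: [-0.5, -0.8, -1.7]
opening: 0.0144
grasp_force: 99.2
time: 42.02
ee_pos: [0.644, -0.0081, 0.1328]
tcp_rot: [180.0, 0.2, 94.1]
wrist_force: [-0.7, -0.8, -2.9]
opening: 0.0142
grasp_force: 99.2
```

```bash
python3 -m crank '[[[-0.3,-0.02,0,0,0,0],[-0.5,-0.031,0,0,0,0],[-0.5,-0.031,0,0,0,0],[-0.5,-0.031,0,0,0,0],[-0.5,-0.031,0,0,0,0],[-0.5,-0.031,0,0,0,0],[-0.5,-0.031,0,0,0,0],[-0.5,-0.031,0,0,0,0],[-0.5,-0.031,0,0,0,0],[-0.5,-0.031,0,0,0,0],[-0.5,-0.031,0,0,0,0],[-0.5,-0.031,0,0,0,0],[-0.5,-0.031,0,0,0,0],[-0.5,-0.031,0,0,0,0],[-0.5,-0.031,0,0,0,0],[-0.5,-0.031,0,0,0,0],[-0.5,-0.031,0,0,0,0],[-0.5,-0.031,0,0,0,0],[-0.5,-0.031,0,0,0,0],[-0.5,-0.031,0,0,0,0]]]' 0 100
python3 -m crank '[[[-0.5,-0.031,0,0,0,0],[-0.5,-0.031,0,0,0,0],[-0.5,-0.031,0,0,0,0],[-0.4,-0.025,0,0,0,0],[0,0,0,0,0,0],[0,0,0,0,0,0]]]' 0 100
cat > bl.py <<'E'
from h import *
import sys
o=bot.get_obs();print(o['ee_pos'].round(4),o['tcp_rot'].round(1),o['opening'],o['wrist_force'].round(1))
O=np.array([.5516,.028]);c,s=np.cos(np.radians(3.6)),np.sin(np.radians(3.6))
def bf(p): d=np.array(p[:2])-O; return np.round([c*d[0]+s*d[1],-s*d[0]+c*d[1]],3)
C=dict(yel=((24,110,70),(34,255,255)),or_=((6,190,110),(13,255,255)),pink=((160,90,70),(175,255,255)),grn=((35,80,60),(70,255,255)),aub=((20,15,120),(50,85,255)))
for n in('top','side','wrist'):
    im=bot.camera(n);cv2.imwrite(f'pics/bl_{n}_{o["time"]:.1f}.png',im[:,:,::-1]);m=cam(n);h=cv2.cvtColor(im,cv2.COLOR_RGB2HSV)
    roi=np.zeros(im.shape[:2],np.uint8)
    q=np.array([proj(m,(O[0]+c*x-s*y,O[1]+s*x+c*y,.07)) for x,y in((.135,.13),(.135,-.13),(-.26,-.13),(-.26,.13))],np.int32)
    cv2.fillPoly(roi,[q],255)
    for k,(lo,hi) in C.items():
        mk=cv2.inRange(h,lo,hi)&roi;nn,l,st,ce=cv2.connectedComponentsWithStats(mk)
        for i in range(1,nn):
            if st[i,4]>(300 if n=='wrist' else 15): print(n,k,st[i,4],'px',ce[i].round(),'deck',bf(onz(m,*ce[i],.085)),'tray',bf(onz(m,*ce[i],.03)))
E
python3 bl.py
```

```text
time: 43.68
ee_pos: [0.4466, -0.0204, 0.1321]
tcp_rot: [-180.0, 0.2, 94.1]
wrist_force: [1.0, -0.0, -1.3]
opening: 0.0138
grasp_force: 99.2
time: 44.18
ee_pos: [0.4096, -0.0227, 0.1324]
tcp_rot: [180.0, 0.2, 94.1]
wrist_force: [0.2, -0.2, -2.3]
opening: 0.0143
grasp_force: 99.1
[ 0.4096 -0.0227  0.1324] [180.    0.2  94.1] 0.01425971992540427 [ 0.2 -0.2 -2.3]
top yel 18 px [275. 214.] deck [0.018 0.073] tray [0.028 0.076]
top yel 104 px [280. 223.] deck [-0.01   0.062] tray [-0.001  0.064]
top aub 3474 px [326. 271.] deck [-0.158 -0.052] tray [-0.155 -0.054]
side yel 145 px [341. 241.] deck [-0.002  0.069] tray [-0.001  0.013]
side or_ 18 px [403. 244.] deck [-0.162  0.071] tray [-0.171  0.015]
side grn 176 px [404. 232.] deck [-0.168  0.025] tray [-0.178 -0.034]
wrist yel 6485 px [559.  42.] deck [-0.007  0.066] tray [0.029 0.076]
wrist grn 2718 px [280. 160.] deck [-0.171 -0.004] tray [-0.177 -0.014]
wrist aub 1478 px [336.  52.] deck [-0.136  0.059] tray [-0.134  0.067]
wrist aub 5608 px [437.  32.] deck [-0.079  0.071] tray [-0.061  0.082]
wrist aub 3500 px [168. 187.] deck [-0.244 -0.022] tray [-0.27  -0.036]
wrist aub 2301 px [315. 208.] deck [-0.148 -0.036] tray [-0.149 -0.054]
wrist aub 390 px [318. 309.] deck [-0.145 -0.114] tray [-0.145 -0.152]
```

```bash
python3 -m crank '[[[0,0,0.6,0,0,0],[0,0,1,0,0,0],[0,0,1,0,0,0],[0.3,0.2,0.4,0,0,0],[0.9,0.4,0,0,0,0],[0.95,0.4,0,0,0,0],[0.95,0.4,0,0,0,0],[0.95,0.4,0,0,0,0],[0.95,0.4,0,0,0,0],[0.95,0.4,0,0,0,0],[0.95,0.4,0,0,0,0],[0.95,0.4,0,0,0,0],[0.95,0.4,0,0,0,0],[0.95,0.4,0,0,0,0],[0.95,0.4,0,0,0,0],[0.95,0.4,0,0,0,0],[0.5,0,0,0,0,0],[0,0,0,0,0,0],[0,0,0,0,0,0]]]' 0 100
python3 bl.py
```

```text
time: 45.92
ee_pos: [0.6529, 0.0774, 0.1917]
tcp_rot: [-179.9, 0.2, 94.1]
wrist_force: [-0.1, -0.3, -1.7]
opening: 0.0139
grasp_force: 99.3
[0.6529 0.0774 0.1917] [-179.9    0.2   94.1] 0.013858711364984604 [-0.1 -0.3 -1.7]
top pink 37 px [335. 276.] deck [-0.172 -0.075] tray [-0.169 -0.078]
top aub 7871 px [289. 245.] deck [-0.074  0.043] tray [-0.068  0.045]
side yel 182 px [341. 241.] deck [-0.001  0.071] tray [0.    0.015]
side or_ 21 px [403. 245.] deck [-0.162  0.073] tray [-0.171  0.017]
side pink 37 px [393. 225.] deck [-0.14  0.  ] tray [-0.148 -0.061]
side grn 204 px [402. 232.] deck [-0.163  0.025] tray [-0.172 -0.034]
side aub 187 px [371. 243.] deck [-0.08   0.072] tray [-0.084  0.016]
wrist yel 2678 px [197. 162.] deck [0.001 0.068] tray [-0.02   0.058]
wrist or_ 608 px [ 67. 213.] deck [-0.115  0.023] tray [-0.16   0.004]
wrist pink 330 px [ 81. 272.] deck [-0.114 -0.034] tray [-0.159 -0.065]
wrist grn 2884 px [ 42. 233.] deck [-0.141  0.004] tray [-0.191 -0.019]
wrist aub 2797 px [108. 158.] deck [-0.072  0.071] tray [-0.108  0.062]
```

```bash
python3 -m crank '[[[-0.4,0,0,0,0,0],[0,0,-0.8,0,0,0],[0,0,-0.8,0,0,0],[0,0,-0.7,0,0,0],[0,0,-0.4,0,0,0],[0,0,-0.2,0,0,0],[0,0,0,0,0,0],[0,0,0,0,0,0]]]' 0 100
python3 -m crank '[[[-0.3,-0.02,0,0,0,0],[-0.5,-0.031,0,0,0,0],[-0.5,-0.031,0,0,0,0],[-0.5,-0.031,0,0,0,0],[-0.5,-0.031,0,0,0,0],[-0.5,-0.031,0,0,0,0],[-0.5,-0.031,0,0,0,0],[-0.5,-0.031,0,0,0,0],[-0.5,-0.031,0,0,0,0],[-0.5,-0.031,0,0,0,0],[-0.5,-0.031,0,0,0,0],[-0.5,-0.031,0,0,0,0],[-0.5,-0.031,0,0,0,0],[-0.5,-0.031,0,0,0,0],[-0.5,-0.031,0,0,0,0],[-0.5,-0.031,0,0,0,0],[-0.5,-0.031,0,0,0,0],[-0.5,-0.031,0,0,0,0],[-0.5,-0.031,0,0,0,0],[-0.5,-0.031,0,0,0,0]]]' 0 100
python3 -m crank '[[[-0.5,-0.031,0,0,0,0],[-0.5,-0.031,0,0,0,0],[-0.5,-0.031,0,0,0,0],[-0.5,-0.031,0,0,0,0],[-0.2,-0.015,0,0,0,0],[0,0,0,0,0,0],[0,0,0,0,0,0]]]' 0 100
python3 -m crank '[[[0,0,0.6,0,0,0],[0,0,1,0,0,0],[0,0,1,0,0,0],[0,0,1,0,0,0],[0.3,0.5,1,0,0,0],[0.5,1,0.5,0,0,0],[0.5,1,0,0,0,0],[0.5,1,0,0,0,0],[0.5,1,0,0,0,0],[0,0,0,0,0,0]]]' 0 100
python3 bl.py
```

```text
time: 46.73
ee_pos: [0.6447, 0.0773, 0.135]
tcp_rot: [180.0, 0.2, 94.1]
wrist_force: [-0.1, 0.1, -2.0]
opening: 0.0142
grasp_force: 99.2
time: 48.4
ee_pos: [0.4477, 0.0651, 0.1342]
tcp_rot: [-180.0, 0.2, 94.1]
wrist_force: [-0.0, 0.6, -1.7]
opening: 0.0141
grasp_force: 99.2
time: 48.98
ee_pos: [0.4126, 0.063, 0.1411]
tcp_rot: [178.7, 0.1, 94.0]
wrist_force: [21.9, -1.0, 25.1]
opening: 0.0138
grasp_force: 109.2
time: 49.82
ee_pos: [0.4513, 0.1548, 0.2354]
tcp_rot: [-179.9, 0.1, 94.2]
wrist_force: [-0.7, -0.6, -2.8]
opening: 0.0139
grasp_force: 99.3
[0.4513 0.1548 0.2354] [-1.799e+02  1.000e-01  9.420e+01] 0.01393242666031393 [-0.7 -0.6 -2.8]
top yel 35 px [282. 269.] deck [-0.139  0.069] tray [-0.135  0.071]
top yel 122 px [284. 279.] deck [-0.166  0.065] tray [-0.163  0.067]
top pink 34 px [334. 276.] deck [-0.172 -0.073] tray [-0.169 -0.076]
top grn 193 px [312. 277.] deck [-0.169 -0.011] tray [-0.166 -0.012]
top aub 889 px [269. 288.] deck [-0.185  0.109] tray [-0.183  0.114]
side yel 137 px [399. 251.] deck [-0.152  0.096] tray [-0.16   0.042]
side pink 39 px [393. 225.] deck [-0.14  -0.001] tray [-0.148 -0.062]
side grn 208 px [402. 232.] deck [-0.163  0.026] tray [-0.172 -0.033]
wrist yel 1136 px [264. 229.] deck [-0.15   0.079] tray [-0.16   0.058]
wrist grn 615 px [254. 277.] deck [-0.164  0.024] tray [-0.176 -0.007]
wrist aub 1168 px [308. 209.] deck [-0.105  0.101] tray [-0.107  0.084]
wrist aub 1088 px [220. 228.] deck [-0.195  0.08 ] tray [-0.213  0.058]
```

```bash
python3 -m crank '[[[0.3,0.7,0,0,0,-0.3],[0.38,1,0,0,0,-0.3],[0.38,1,0,0,0,-0.3],[0.38,1,0,0,0,-0.3],[0.38,1,0,0,0,-0.3],[0.38,1,0,0,0,-0.3],[0.38,1,0,0,0,-0.3],[0.38,1,0,0,0,-0.3],[0.2,0.8,0,0,0,-0.3],[0,0,0,0,0,0],[0,0,0,0,0,0]]]' 0 100
python3 bl.py
python3 - <<'E'
from h import *
m=cam('top');im=bot.camera('top')
import json
print('top tray BGR grid'); 
for v in range(266,304,3): print(v,' '.join('%02x%02x%02x'%tuple(x) for x in im[v,266:358:5]))
E
```

```text
time: 50.88
ee_pos: [0.5137, 0.3219, 0.236]
tcp_rot: [-180.0, 0.2, 75.6]
wrist_force: [-0.0, -0.7, -2.1]
opening: 0.014
grasp_force: 99.3
[0.5137 0.3219 0.236 ] [-180.     0.2   75.6] 0.013984807982214437 [-0.  -0.7 -2.1]
top yel 164 px [284. 278.] deck [-0.162  0.065] tray [-0.159  0.068]
top pink 36 px [335. 276.] deck [-0.172 -0.075] tray [-0.169 -0.078]
top grn 194 px [312. 277.] deck [-0.169 -0.011] tray [-0.166 -0.012]
side yel 140 px [399. 251.] deck [-0.151  0.095] tray [-0.159  0.041]
side pink 36 px [393. 225.] deck [-0.14  -0.001] tray [-0.148 -0.062]
side grn 205 px [402. 232.] deck [-0.163  0.025] tray [-0.172 -0.034]
top tray BGR grid
266 68462b 523426 523323 362415 4e3d1d a6835d cda176 65533d 6a543c 6c5640 604e37 b59069 634e3a 634f39 644f3a 5a3e32 5d4b37 564433 ae8b66
269 68533c c59d71 6f5540 63551a 69581e aa8865 c0996f 69553e 614e3c 624f38 67523b 65503c 604936 aa959b eedce0 dec8cb 634537 574633 bc956d
272 715943 a58260 795f49 816f23 b49836 5f4b37 5c4934 624d39 5f5539 4a5632 476635 585635 512d2b dac4c7 dec8cd dfcbcc 69403f 5b4635 ba926e
275 7b6249 5f4b37 5f4b37 ecd148 
[... 637 characters left out ...]
f 69543d b9936b
290 c1996e 6a553e 6a543c 5b4738 65624a 68644d 69523b 6c5441 6f563f 69543c 69543e 6e5740 6e5640 6e583f 6f5741 705a43 715a42 6f5740 bd946e
293 c0986f 69543d 6b5740 725840 67614a 69634d 765d43 705840 6b563e 6c583f 6c5640 6e583f 715a43 725a43 715b42 705842 6f5841 6c563f 927356
296 bf9870 765d46 765e45 765c44 69634d 68634b 6a543e 67513c 6b523f 68543c 6d5840 6b5440 6a523f 6c5841 6c533e 6c573f 6e5a40 6f573f 7c6349
299 be966e 6e5740 6e583e 725a40 6e6a52 6b674f 65503c 66513b 69553f 69563f 6a533c 725c44 735d44 6f5841 6b5740 7d6549 9e7f5b b99069 cfa37a
302 bf966f 6a553d 6b5540 6f573e 65624a 65624b 6e5740 6d5842 6a553f 796047 8f7053 a78662 c49b71 c49b71 c29870 c1986f be956d b59068 b59067
```

```bash
python3 -m crank '[[[0,0,-0.6,0,0,0],[0,0,-0.9,0,0,0],[0,0,-0.9,0,0,0],[0,0,-0.6,0,0,0],[0,0,-0.3,0,0,0],[0,0,0,0,0,0],[0,0,0,0,0,0]]]' 0 100
python3 -m crank '[[[0.4,-0.1,0,0,0,0],[0.53,-0.137,0,0,0,0],[0.53,-0.137,0,0,0,0],[0.53,-0.137,0,0,0,0],[0.53,-0.137,0,0,0,0],[0.53,-0.137,0,0,0,0],[0,0,0,0,0,0],[0,0,0,0,0,0]]]' 0 100
python3 - <<'E'
from h import *
for n in('top','side'): cv2.imwrite(f'pics/h_{n}.png',bot.camera(n)[:,:,::-1])
m=cam('side')
im=cv2.imread('pics/side0.png')
for p in [(-.046,-.04,.176),(-.046,.04,.176),(.045,-.04,.176),(.045,.04,.176)]:
    X=(.627+p[0]*.968+p[1]*.2495,.295-p[0]*.2495+p[1]*.968,p[2]); u,v=proj(m,X); print(p,round(u,1),round(v,1))
    u,v=int(u),int(v)
    for r in im[v-5:v+7,u-8:u+9]: print(' '.join('%3d'%(int(x[0])-int(x[2])) for x in r))
E
```

```text
time: 51.67
ee_pos: [0.5139, 0.322, 0.1709]
tcp_rot: [180.0, 0.1, 75.5]
wrist_force: [-0.4, 0.1, -2.1]
opening: 0.0143
grasp_force: 99.2
time: 52.33
ee_pos: [0.5758, 0.3061, 0.1696]
tcp_rot: [-180.0, 0.2, 75.4]
wrist_force: [0.0, -0.5, -2.5]
opening: 0.014
grasp_force: 99.2
(-0.046, -0.04, 0.176) 321.2 264.2
-40 -33 -30 -36 -34 -27 -32 -39 -34 -33 -30 -30 -34 -33 -31 -34 -32
-35 -34 -35 -37 -37 -32 -35 -36 -36 -30 -37 -30 -35 -35 -37 -30 -38
-30 -30 -35 -33 -31 -28 -33 -34 -34 -37 -33 -34 -35 -31 -33 -33 -32
-28 -31 -34 -33 -24 -33 -31 -26 -33 -36 -33 -33 -35 -31 -35 -36 -34
-25 -29 -36 -28 -27 -29 -28 -32 -26 -37 -31 -24 -25 -27 -32 -29 -25
-28 -17 -26 -20 -21 -23 -25 -20 -27 -15 -28 -20 -18 -31 -19 -22 -20
-17 -25 -25 -22 -26 -14 -16 -11 -24 -22 -26 -25 -21 -27 -19 -14 -25
-25 -23 -23 -27 -20  -1   1   0  -8 -19 -25 -27 -24 -19 -21 -24 -24
-25 -27 -28 -23 -14   2   2   8  -5 -20 -23 -22 -26 -24 -17 -24 -18
-14 -23 -25 -25  -2   1   4   4 -11 -27 -35 -30 -28 -28 -32 -35 -26
 -1  -3 -11 -11   3   5   3   4 -28 -34 -39 -36 -34 -39 -36 -33 -32
  7   7   7   5   8   5   2 -19 -35 -35 -3
[... 1874 characters left out ...]
 -35 -34 -33 -33 -30
-39 -38 -39 -34 -38 -36 -38 -33 -33 -37 -35 -35 -34 -32 -34 -35 -31
-40 -35 -37 -36 -40 -41 -38 -32 -36 -33 -32 -34 -40 -32 -32 -33 -35
-37 -39 -41 -41 -38 -36 -37 -36 -36 -36 -34 -33 -36 -35 -34 -35 -34
-42 -39 -36 -38 -36 -41 -30 -34 -38 -33 -37 -37 -36 -33 -36 -34 -31
-39 -37 -39 -35 -38 -36 -32 -33 -34 -33 -31 -39 -36 -35 -39 -39 -32
-35 -40 -40 -39 -33 -24 -10 -10 -30 -37 -32 -36 -33 -32 -39 -32 -31
-37 -38 -38 -34 -32  -6   4   7 -19 -28 -36 -38 -36 -36 -32 -33 -33
-35 -38 -36 -39 -26  -3   4   0  -7 -28 -32 -37 -36 -30 -37 -32 -32
-38 -40 -34 -40 -29   0   7   7   0 -28 -38 -34 -34 -37 -37 -32 -38
-39 -37 -34 -39 -39  -3   6   4  -4 -24 -39 -36 -36 -36 -35 -33 -36
```

```bash
python3 -m crank '[[[0.4,0.05,0,0,0,0],[0.45,-0.12,0,0,0,0],[0.45,-0.12,0,0,0,0],[0.45,-0.12,0,0,0,0],[0.45,-0.12,0,0,0,0],[0.2,-0.05,0,0,0,0],[0,0,0,0,0,0],[0,0,0,0,0,0]]]' 0 100
python3 -m crank '[[[0,0,-0.3,0,0,0],[0,0,-0.3,0,0,0],[0,0,-0.3,0,0,0],[0,0,0,0,0,0],[0,0,0,0,0,0]]]' 0 100
```

```text
time: 53.1
ee_pos: [0.623, 0.2969, 0.1699]
tcp_rot: [-180.0, 0.2, 75.5]
wrist_force: [-0.0, 0.1, -2.2]
opening: 0.0142
grasp_force: 99.3
time: 53.52
ee_pos: [0.6224, 0.297, 0.1515]
tcp_rot: [-179.9, 0.2, 75.5]
wrist_force: [0.2, -0.1, -2.1]
opening: 0.0138
grasp_force: 99.2
```

```bash
python3 -m crank '[[[0,0,-0.15,0,0,0],[0,0,-0.15,0,0,0],[0,0,0,0,0,0],[0,0,0,0,0,0]]]' 0 100
python3 -m crank '[[[0,0,-0.1,0,0,0],[0,0,0,0,0,0],[0,0,0,0,0,0]]]' 0 100
```

```text
time: 53.85
ee_pos: [0.6228, 0.297, 0.146]
tcp_rot: [-180.0, 0.2, 75.5]
wrist_force: [0.9, 0.4, -2.7]
opening: 0.0139
grasp_force: 99.2
time: 54.1
ee_pos: [0.6231, 0.2972, 0.1446]
tcp_rot: [180.0, 0.1, 75.5]
wrist_force: [0.1, 1.0, 0.1]
opening: 0.014
grasp_force: 99.6
```

```bash
python3 -m crank '[[[0,0,-0.04,0,0,0],[0,0,0,0,0,0]]]' 0 60
python3 -m crank '[[[0,0,0,0,0,0],[0,0,0,0,0,0],[0,0,0,0,0,0],[0,0,0,0,0,0]]]' 0.45 60
python3 -m crank '[[[0,0,0.4,0,0,0],[0,0,0.6,0,0,0],[0,0,0.8,0,0,0],[0,0,1,0,0,0],[0,0,1,0,0,0],[0,0,1,0,0,0],[0,0,1,0,0,0],[0,0,0,0,0,0],[0,0,0,0,0,0]]]' 0.45 60
cat > fin.py <<'E'
from h import *
o=bot.get_obs();m=cam('wrist');a=bot.camera('wrist');cv2.imwrite('pics/w40.png',a[:,:,::-1])
H=lambda x,y,z:(.627+x*.968+y*.2495,.295-x*.2495+y*.968,z)
print('bar pred ends',[np.round(proj(m,H(-.004,y,.184)),0) for y in(-.068,0,.068)],'prong',[np.round(proj(m,H(-.046,y,.176)),0) for y in(-.04,.04)])
for v in range(100,300,20):print(v,[int(x.sum()//3) for x in a[v,240:400:6]])
for u in(310,320,330):print(u,[int(x.sum()//3) for x in a[60:330:8,u]])
E
python3 fin.py
```

```text
time: 54.27
ee_pos: [0.6231, 0.2972, 0.1446]
tcp_rot: [179.9, 0.1, 75.5]
wrist_force: [-0.9, -0.6, 5.2]
opening: 0.0139
grasp_force: 100.5
time: 54.6
ee_pos: [0.6229, 0.2971, 0.1431]
tcp_rot: [-180.0, 0.2, 75.5]
wrist_force: [0.0, -0.5, -0.0]
opening: 0.0384
grasp_force: 0.0
time: 55.35
ee_pos: [0.6234, 0.2973, 0.2608]
tcp_rot: [179.9, 0.1, 75.5]
wrist_force: [0.4, -0.5, -0.5]
opening: 0.0386
grasp_force: 0.0
bar pred ends [array([320., 284.]), array([321., 204.]), array([321., 112.])] prong [array([269., 248.]), array([264., 150.])]
100 [186, 193, 179, 180, 189, 92, 90, 86, 99, 100, 99, 98, 105, 75, 71, 73, 70, 66, 71, 67, 68, 68, 71, 71, 96, 104, 102]
120 [185, 187, 196, 180, 183, 124, 119, 113, 118, 73, 74, 39, 114, 111, 110, 80, 70, 68, 74, 71, 69, 70, 73, 71, 99, 95, 102]
140 [181, 173, 186, 139, 116, 110, 108, 132, 131, 132, 131, 134, 112, 110, 110, 119, 129, 129, 129, 129, 126, 126, 126, 106, 113, 108, 102]
160 [111, 110, 104, 105, 117, 75, 75, 72, 70, 73, 72, 35, 111, 109, 110, 60, 72, 70, 73, 69, 70, 70, 115, 75, 106, 105, 101]
180 [109, 113, 114, 105, 108, 74, 74, 71, 70, 7
[... 528 characters left out ...]
6, 186, 191, 106, 109, 114, 116, 120, 98, 98, 95, 109, 104, 55, 33, 104, 100, 58, 38, 87]
280 [38, 38, 114, 110, 39, 33, 32, 108, 110, 110, 111, 111, 113, 115, 119, 44, 45, 61, 61, 59, 37, 54, 34, 107, 110, 61, 38]
310 [185, 188, 180, 178, 180, 101, 58, 113, 111, 112, 111, 111, 110, 110, 108, 108, 108, 108, 107, 106, 105, 104, 107, 111, 103, 106, 105, 105, 47, 62, 118, 77, 83, 85]
320 [190, 184, 182, 183, 184, 74, 61, 108, 109, 110, 109, 109, 110, 110, 108, 109, 108, 108, 108, 115, 116, 118, 117, 117, 116, 116, 115, 115, 43, 117, 80, 79, 83, 83]
330 [183, 182, 183, 184, 125, 73, 61, 67, 71, 70, 119, 69, 62, 60, 60, 60, 60, 50, 51, 51, 46, 53, 115, 45, 97, 98, 96, 50, 62, 115, 80, 83, 83, 83]
```

```bash
python3 - <<'E'
from h import *
a=cv2.imread('pics/w40.png');m=cam('wrist')
H=lambda x,y,z:(.627+x*.968+y*.2495,.295-x*.2495+y*.968,z)
for x in(-.025,.015):print(x,[np.round(proj(m,H(x,y,.16)),0) for y in(-.04,.04)])
for u in(298,341):
    print(u,[(v,int(a[v,u,0])-int(a[v,u,2])) for v in range(110,300,4) if int(a[v,u,0])-int(a[v,u,2])>-12])
t=cam('top');im=bot.camera('top');cv2.imwrite('pics/t41.png',im[:,:,::-1])
s=cam('side');ims=bot.camera('side');cv2.imwrite('pics/s41.png',ims[:,:,::-1])
print('top bar pred',[np.round(proj(t,H(-.004,y,.184)),1) for y in(-.068,.068)],'side',[np.round(proj(s,H(-.004,y,.184)),1) for y in(-.068,.068)],[np.round(proj(s,H(-.004,y,.076)),1) for y in(-.07,.07)])
E
python3 bl.py | head -20
```

```text
-0.025 [array([296., 241.]), array([294., 147.])]
0.015 [array([343., 241.]), array([345., 147.])]
298 [(138, 6), (142, 6), (230, 11), (234, 6)]
341 [(138, 6), (142, 6), (230, 7), (234, 7)]
top bar pred [array([224.3, 194.9]), array([175.1, 184.7])] side [array([308.6, 248.1]), array([281.7, 292.5])] [array([310.2, 279.2]), array([284.6, 324.9])]
[0.6227 0.297  0.2582] [-179.9    0.2   75.5] 0.03831527621735839 [ 0.  -0.9  0.3]
top yel 166 px [284. 277.] deck [-0.16   0.066] tray [-0.157  0.069]
top pink 33 px [334. 276.] deck [-0.172 -0.074] tray [-0.17  -0.077]
top grn 194 px [312. 277.] deck [-0.169 -0.011] tray [-0.166 -0.012]
top aub 49 px [267. 311.] deck [-0.249  0.121] tray [-0.249  0.126]
side yel 143 px [399. 251.] deck [-0.151  0.096] tray [-0.159  0.041]
side pink 33 px [393. 225.] deck [-0.141  0.001] tray [-0.149 -0.06 ]
side grn 205 px [402. 232.] deck [-0.163  0.025] tray [-0.172 -0.034]
```

```bash
python3 -m crank '[[[-0.4,0,0.6,0,0,0],[-0.6,0,0.8,0,0,0],[-0.6,0,0.4,0,0,0],[0,0,0,0,0,0],[0,0,0,0,0,0],[0,0,0,0,0,0]]]'
python3 - <<'E'
from h import *
im=bot.camera('side')
h=cv2.cvtColor(im,cv2.COLOR_RGB2HSV)
print('stopper rows',[(v,int(im[v,330,0]),int(im[v,338,0]),int(im[v,346,0])) for v in range(120,142,3)])
p=cam('side')
print('bluepot pred',proj(p,(.497,-.473,.04)),im[int(proj(p,(.497,-.473,.04))[1]),int(proj(p,(.497,-.473,.04))[0])])
print('redpot pred',proj(p,(.525,.462,.04)),im[int(proj(p,(.525,.462,.04))[1]),int(proj(p,(.525,.462,.04))[0])])
print(bot.job_done())
E
```

```text
time: 56.15
ee_pos: [0.5909, 0.2971, 0.2951]
tcp_rot: [-180.0, 0.2, 75.5]
wrist_force: [-0.7, 0.2, -0.0]
opening: 0.0391
grasp_force: 0.0
stopper rows [(120, 94, 173, 157), (123, 166, 153, 163), (126, 166, 78, 172), (129, 131, 75, 161), (132, 152, 53, 164), (135, 80, 50, 172), (138, 85, 70, 167), (141, 121, 66, 175)]
bluepot pred (np.float64(370.48878008490624), np.float64(141.33029876599412)) [42 51 71]
redpot pred (np.float64(331.64247644938945), np.float64(382.10136053196914)) [89 71 53]
the job is handed in; nothing more can be done
None
```

I handed the job in at about 56 s of robot time, and the verdict wasn't shown: by my camera measurements, both pots are on their coasters, all five vegetable pieces are in the tray, the sweeper hangs on both prongs and the stopper is home in the carafe; I knocked the stopper over once before placing it, and checked the last steps by pixel values, as my picture limit was used up.

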